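# Build up an incense smoker in the gluing block

### The arm

A 7-joint arm with a two-finger parallel gripper is mounted at the origin on the work surface. World frame = base frame: x ahead of the robot, y to its left, z up, the work surface at z = 0. Lengths are in m, angles in rad, forces in N, time in s.
With the tool pointing down it reaches from about 0.4 to 0.9 m from the base axis. Payload 5.5 kg.
Tool frame: the origin (TCP) lies on the centre line of the jaws, within the pads' length; the fingertips stand 11 mm ahead of it and the grasp point (between the pads) lies 8 mm behind it; z points along the fingers, y is the direction in which the jaws open and shut (so a half turn about z gives the same grasp; the last joint's range is limited). The gripper opens to 85 mm and grips with 20 to 120 N. Pads are 22 mm wide; open, the fingers measure 114 mm over their backs; the gripper's body (76 mm by 85 mm) begins 54 mm behind the grasp point. The pads swing forward as they close: fully open they stand 13 mm farther back than shut.
Start: joints at [1.376, 0.501, -0.427, 1.55, 0.221, 1.138, -0.21], TCP at [0.287, -0.583, 0.211] pointing down, gripper open.
Joint ranges: [-2.88, 2.88], [-0.31, 2.03], [-1.54, 1.56], [0.2, 2.42], [-1.41, 4.55], [0.19, 2.02], [-2.57, 2.57]. Speed limits (rad/s): [2.57, 2.57, 3.14, 3.14, 3.14, 3.14, 3.14].

### API

Orientations are given as a unit quaternion [w, x, y, z].
In Python, from station import robot, viewer, hand_in, spotter gives the robot as it stands. The module is installed in compiled form; this text tells all that it offers.
- The arm moves only by the tool carry_out, never from a script. Its argument "commands" is a list of rows, each an object of numbers: "x", "y", "z": the shift along the tool's x, y, z normalised to -1 to 1, where 1 is 0.03 m; "rx", "ry", "rz": the turn, a rotation vector about the tool's x, y, z normalised to -1 to 1, where 1 is pi rad; "fingers": the opening, from -1 (shut) to 1 (fully open). In form: [{"x": .., "y": .., "z": .., "rx": .., "ry": .., "rz": .., "fingers": ..}, ...]. A call has 1 to 20 rows; each row shifts and turns the commanded pose from where the row before left it, along the tool's axes as they then stand; what a row does not reach is not made up. A row lasts 1/10 s, in which the tool goes at most 50 mm and 8.59 degrees, less where a joint would pass 70% of its speed; a pose out of reach is approached as far as the arm can. A call with a number of a shift or a turn outside -1 to 1 is refused whole. A call with a gripper value outside its range is refused whole. The fingers move at their own pace and stop on an object; "grip_force" is the grip in N (left out, the last holds). Time passes only in rows, so rows that do not move let the fingers close. It gives the time, the measured TCP pose, the force and the opening at its end, in the units of the state.
- robot.state(): the state, without advancing time (a new reading comes with each control period).
- viewer.camera(name): name is "scene" or "top"; returns a dict with "image" (400x640x3 uint8, red, green, blue), "vfov" (degrees; the focal length in pixels is half the picture's height over the tangent of half this angle, whatever the lens; pixels are square), "cx", "cy" (the principal point, pixels), "D" ([k1, k2, p1, p2, k3] as OpenCV has them; the pictures are not rectified), "R" (3x3) and "t" (3): a world point X has camera coordinates R X + t. Camera axes: x right, y down, z forward; pixel columns grow to the right and rows downward; lengths in m; the calibration is good to about 2 mm. A picture is of the moment at which its call begins. There is no depth.
- hand_in(): hands the job in, once; it reports no verdict.
Trained networks look in a picture, given as the dict that the camera call returned (one of the last four; its "shot" number tells which), for a name from the list of things; names that differ only in an ending like _2 or _b are one class to them, and where a whole thing is asked for, a point or a joint stands for the part that bears it (a point fixed in the world has none). Each returns a list of dicts, best first, with "score" (0 to 1); they miss things now and then, are a little off and sometimes report something else, mostly with a low value. They report only what shows in the picture. A call takes as long as a camera call. They do not tell look-alikes from the thing itself.
- spotter.look_for(label, picture): "point" ([column, row] in pixels, amid what is visible of it).
The state is a dict: "t": time; "qpos": joint angles; "joint_vel": joint speeds; "effort": joint torques, N m; "ee_pos": TCP position; "eef_rot": TCP orientation; "force": force on the tool from outside, world axes, zero at the start; "wrist_torque": the same for the moment, N m; "finger_gap": opening from 0.0 (shut) to 1.0 (fully open).
Only numpy, scipy, OpenCV 4.12 (cv2) and the standard library are available. Lean on these libraries where they do the work, as an engineer would, in place of code of your own. Each camera call takes 0.05 s, during which the arm holds its last target. There are 200 camera calls.

### The job

Build up the turned wooden incense smoker upright in the empty gluing block, from the bottom: set the foot in the block's round recess, then the brass incense cup in the top of the foot, then the hollow body over the cup, then the head, and last the hat, each fully home on the one below. Leave the finished figure drying in the other block and the two plain bullet-shaped blanks where they stand.

Things in the scene. Friction and masses are not known exactly. Their poses are not given: they have to be found in the camera images.
- foot_mid (a point): Foot: bare wood turning, upright, 32 mm high. Flange 62 mm wide, 12 mm thick; on it a hub 48 mm wide (straight 12 to 20 mm above the underside, tapering to 41 mm wide at 26 mm, straight to the top at 32 mm). In its top a round recess 34 mm wide, 6 mm deep. Point: on the axis, 16 mm above the underside; z axis up.
- cup_mid (a point): Incense cup: small open brass cup, upright, 26 mm wide, 14 mm high, wall 2 mm. It belongs in the recess in the foot's top, where 8 mm of it stands proud. Point: on the axis, 7 mm above the underside; z axis up.
- torso_mid (a point): Body: bare wood, upright, 62 mm wide, straight for 48 mm, then rounded in to a shoulder at 70 mm; on top a neck spigot 14 mm wide, 14 mm high, tip tapered to 8 mm (84 mm in all). Two dark arm holes. Hollow below: bore 52 mm wide, 48 mm deep, goes over the foot's hub and the cup; its rim rests on the foot's flange. Point: on the axis, 42 mm above the underside; z axis up.
- head_mid (a point): Head: bare wood cylinder, upright, 36 mm wide, 28 mm high, with a spigot on top like the body's (14 mm wide, 14 mm high, tip tapered to 8 mm; 42 mm in all). Socket underneath 20 mm wide, 16 mm deep, goes over the body's spigot. Point: on the axis, 21 mm above the underside; z axis up.
- hat_mid (a point): Hat: bare wood, upright, 62 mm high, 40 mm wide and straight for 26 mm, then running up to a slender tip 9 mm wide. Socket underneath 20 mm wide, 17 mm deep, goes over the head's spigot. Point: on the axis, 31 mm above the underside; z axis up.
- block_seat (a point): Empty gluing block, fixed to the bench: plywood 110 x 110 mm, 28 mm high, between two brown battens (18 x 150 mm, 20 mm high). In its top a round recess 69 mm wide, 10 mm deep, mouth chamfered 3 mm. Point: centre of the recess floor, 18 mm above the bench; z axis up, x axis across the battens.
- drying_mid (a point): A complete bare-wood figure of the same kind, 172 mm high, 62 mm wide, glued in one piece, drying in a second gluing block of the same size; its top is 190 mm above the bench. To be left alone. Point: on its axis, 86 mm above its underside; z axis up.
- blank_a_mid (a point): Plain bullet-shaped wooden blank for another figure, solid, 50 mm wide, 80 mm high, round-topped, no spigot, no holes. Not part of this job. Point: on the axis, 40 mm above the underside; z axis up.
- blank_b_mid (a point): A second plain bullet-shaped blank like the first, 50 mm wide, 80 mm high. Not part of this job. Point: on the axis, 40 mm above the underside; z axis up.
Mind the look-alikes: they are no part of the job. Leave any grey, purple or red look-alike of the part that bears torso_mid alone.

How it is judged:
On the way, in this order (a step that is already met when the one before it is completed fails the run):
1. the foot sits flat in the recess of the empty gluing block (horizontal distance between foot_mid and block_seat below 0.008 m and z of foot_mid in the frame of block_seat between 0.012 and 0.02 m and angle between foot_mid's own z axis and vertical below 0.15 rad), for 0.2 s.
2. the brass cup stands upright in the recess of the foot (all of step 1 and horizontal distance between cup_mid and foot_mid below 0.008 m and z of cup_mid in the frame of foot_mid between 0.013 and 0.021 m and angle between cup_mid's own z axis and vertical below 0.15 rad), for 0.2 s.
3. the body is down over the cup and rests on the foot's flange (all of step 2 and horizontal distance between torso_mid and foot_mid below 0.008 m and z of torso_mid in the frame of foot_mid between 0.034 and 0.042 m and angle between torso_mid's own z axis and vertical below 0.15 rad), for 0.2 s.
4. the head is down on the body's neck spigot (all of step 3 and horizontal distance between head_mid and torso_mid below 0.008 m and z of head_mid in the frame of torso_mid between 0.045 and 0.053 m and angle between head_mid's own z axis and vertical below 0.15 rad), for 0.2 s.
At the end, for the whole second after the job is handed in: Foot flat in the block's recess, brass cup in the foot's recess, body on the foot's flange, head on the body, hat on the head: each within 8 mm of the axis of the one below, within 4 mm of its fully seated height, within 0.15 rad of upright, and at rest (under 20 mm/s) (all of step 4 and horizontal distance between hat_mid and head_mid below 0.008 m and z of hat_mid in the frame of head_mid between 0.034 and 0.042 m and angle between hat_mid's own z axis and vertical below 0.15 rad and linear speed of each of foot, cup, torso, head, hat below 0.02 m/s); the robot touches nothing.
It fails at once if the drying figure is shifted by more than 25 mm (distance of drying_mid from where it was at the start of the episode above 0.025 m).
It fails at once if a blank is shifted by more than 25 mm (distance of any of blank_a_mid, blank_b_mid from where it was at the start of the episode above 0.025 m).
It also fails if it takes over 144 s, if anything falls off the work surface, if the arm or the gripper's body presses on something with over 40 N, if the wrist force passes 120 N, or if a joint passes its speed limit or range.

## Working session

There is one attempt and no reset: what is moved stays moved. The work goes in short steps, Python scripts to look and compute and a tool call to move; the robot and the scene stay as the last step left them, time stands still between calls to the robot, and variables do not carry over. Pictures are saved under pics/ and viewed, on a budget of 14 in all, crops included, one or two more only if the job needs it, and the job is handed in when it is done.

Besides the shell and the picture viewer there is one more tool, called after "Request:" as name(argument=value, ...) on one line, values as JSON. carry_out: Moves the arm, as the interface text tells. Scaled input: -1 to 1 covers 0.03 m each way for a shift and pi rad each way for a turn. Its arguments: {"type":"object","properties":{"commands":{"type":"array"},"grip_force":{"type":"number"}},"required":["commands"]}

```bash
mkdir -p pics; cat > h.py <<'E'
import numpy as np, cv2
from station import robot, viewer, spotter
def K(c):
    f=200/np.tan(np.radians(c['vfov'])/2); return np.array([[f,0,c['cx']],[0,f,c['cy']],[0,0,1.]])
def proj(c,X):
    X=np.atleast_2d(np.array(X,float)); r=cv2.Rodrigues(np.array(c['R']))[0]
    return cv2.projectPoints(X,r,np.array(c['t'],float),K(c),np.array(c['D'],float))[0][:,0]
def ray(c,p):
    u=cv2.undistortPoints(np.array([[p]],float),K(c),np.array(c['D'],float))[0,0]
    R=np.array(c['R']);t=np.array(c['t']); return -R.T@t, R.T@np.array([u[0],u[1],1])
def onz(c,p,z):
    o,d=ray(c,p); return o+d*(z-o[2])/d[2]
def save(c,n,crop=None,s=1):
    im=c['image'][:,:,::-1]
    if crop: im=im[crop[1]:crop[3],crop[0]:crop[2]]
    cv2.imwrite('pics/'+n,cv2.resize(im,None,fx=s,fy=s,interpolation=cv2.INTER_CUBIC))
E
python3 - <<'E'
from h import *
for n in('scene','top'):
    c=viewer.camera(n); save(c,n+'0.png',s=1.25); print(n,c['vfov'],c['D'],'pos',-np.array(c['R']).T@c['t'])
    for l in 'foot_mid cup_mid torso_mid head_mid hat_mid block_seat drying_mid blank_a_mid'.split():
        print(l,[(np.round(d['point'],1).tolist(),round(d['score'],2),onz(c,d['point'],.02).round(3).tolist()) for d in spotter.look_for(l,c)])
s=robot.state();print(s)
E
```

```text
scene 56.79223349477922 [-0.0388227  0.         0.         0.         0.       ] pos [0.87318751 0.36665047 0.69732234]
foot_mid [([288.0, 189.1], 0.82, [0.578, -0.15, 0.02]), ([260.8, 231.7], 0.6, [0.697, -0.085, 0.02])]
cup_mid [([383.4, 228.8], 0.65, [0.478, 0.078, 0.02])]
torso_mid [([434.6, 252.7], 0.91, [0.436, 0.19, 0.02]), ([388.3, 329.8], 0.8, [0.63, 0.248, 0.02]), ([339.5, 325.1], 0.78, [0.695, 0.186, 0.02]), ([372.7, 268.3], 0.66, [0.565, 0.136, 0.02])]
head_mid [([262.0, 232.4], 0.78, [0.696, -0.082, 0.02])]
hat_mid [([323.6, 231.6], 0.87, [0.587, 0.001, 0.02])]
block_seat [([288.6, 139.7], 0.75, [0.474, -0.296, 0.02])]
drying_mid [([498.1, 295.0], 0.61, [0.412, 0.334, 0.02])]
blank_a_mid [([306.5, 275.0], 0.82, [0.681, 0.064, 0.02])]
top 48.56442496264708 [-0.03729379  0.          0.          0.          0.        ] pos [ 0.38603085 -0.00232651  1.20649931]
foot_mid [([372.5, 195.9], 0.69, [0.564, -0.149, 0.02])]
cup_mid [([291.0, 234.7], 0.45, [0.462, 0.072, 0.02])]
torso_mid [([243.2, 242.2], 0.82, [0.444, 0.2, 0.02]), ([266.3, 198.2], 0.79, [0.562, 0.138, 0.02]), ([22
[... 455 characters left out ...]
009, 0.02])]
{'t': 0.9, 'qpos': array([ 1.37616156,  0.50082882, -0.42698488,  1.55037633,  0.22082042,
        1.13829442, -0.21031881]), 'joint_vel': array([ 0.00097912, -0.0005262 , -0.00195131,  0.00097004, -0.00108216,
       -0.00051008, -0.00135917]), 'effort': array([ 2.55712603e-04, -5.69350791e+01, -5.80952838e+00, -2.81338227e+01,
        1.28587231e-02,  1.81034331e-03,  2.35588760e-05]), 'ee_pos': array([ 0.28733332, -0.58307297,  0.21146288]), 'eef_rot': array([5.66571662e-05, 9.73912542e-01, 2.26923683e-01, 1.11370555e-05]), 'force': array([ 0.31075744, -0.12033997,  0.51723423]), 'wrist_torque': array([ 0.06867232,  0.04529958, -0.05460579]), 'finger_gap': 1.0015872881184342}
```

View pics/scene0.png

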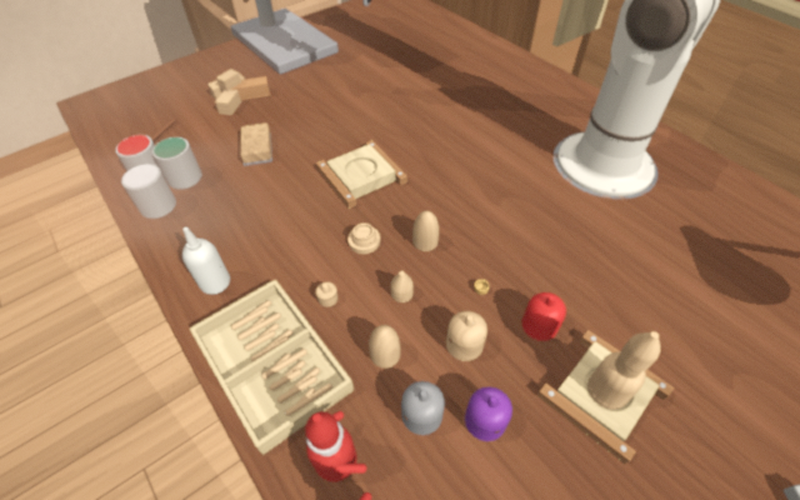

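View pics/top0.png

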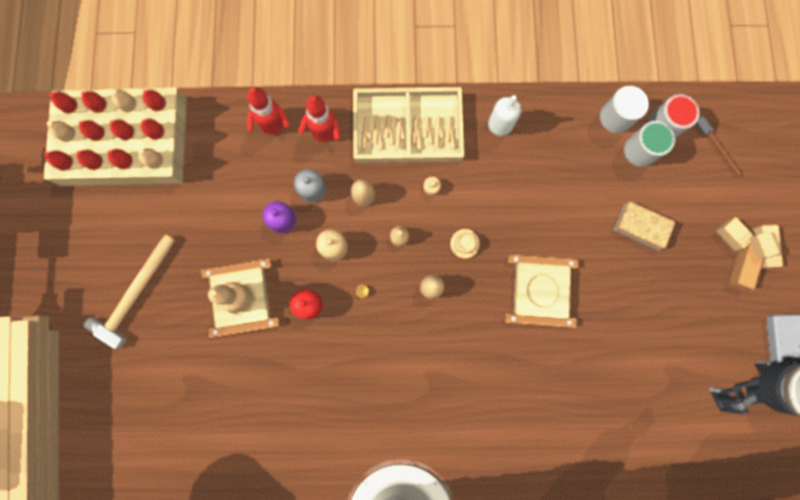

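The scene and top views show these parts (raw pixels in the top view):
- **Foot:** (372,196).
- **Cup:** (291,235).
- **Head:** (349,147).
- **Hat:** (319,188).
- **Empty block:** (434,233).
- **Drying figure:** (187,235).

Candidates for the body:
- **Bare-wood body:** (266,198). It is wooden with a spigot, so I choose this one.
- **Red:** (243,242).
- **Grey:** (248,149).
- **Purple:** (223,170).

The hat could be confused with the blanks at (289,151) and about (345,230). It has a slender tip, while they are round. Next I'll fit silhouettes in both cameras and check with an overlay.

```bash
cat > fit.py <<'E'
from h import *
from scipy.optimize import minimize
P=dict(foot=[(0,31),(12,31),(12,24),(20,24),(26,20.5),(32,20.5)],cup=[(0,13),(14,13)],
 torso=[(0,31),(48,31),(60,27),(67,19),(70,10),(70,7),(80,7),(84,4)],head=[(0,18),(28,18),(28,7),(38,7),(42,4)],
 hat=[(0,20),(26,20),(40,14),(52,8),(62,4.5)])
A=np.linspace(0,2*np.pi,40)
S=4
def sil(c,prof,x,y,z0,box):
    m=np.zeros(((box[3]-box[1])*S,(box[2]-box[0])*S),np.uint8); rs=[]
    for h,r in prof:
        X=np.c_[x+r/1e3*np.cos(A),y+r/1e3*np.sin(A),np.full(40,z0+h/1e3)]
        rs.append(((proj(c,X)-box[:2]+.5)*S-.5).astype(np.float32))
    for a,b in zip(rs,rs[1:]): cv2.fillConvexPoly(m,np.round(cv2.convexHull(np.r_[a,b])[:,0]*16).astype(np.int32),1,shift=4)
    return cv2.resize(m.astype(np.float32),None,fx=1/S,fy=1/S,interpolation=cv2.INTER_AREA)
def softmask(im,box,s0):
    # per-pixel wood-vs-bench likelihood from GrabCut seeded by the model silhouette
    m=np.full(s0.shape,cv2.GC_BGD,np.uint8); near=cv2.dilate(s0,np.ones((7,7)))
    m[near>0]=cv2.GC_PR_BGD; m[s0>.5]=cv2.GC_PR_FGD
    cv2.grabCut(np.ascontiguousarray(im),m,None,np.zeros((1,65)),np.zeros((1,65)),6,cv2.GC_INIT_WITH_MASK)
    g=((m==1)|(m==3)).astype(np.float32); return g
def fit(name,x,y,z0=0.,cams=None,show=False):
    cs=cams or [viewer.camera('scene'),viewer.camera('top')]; pr=P[name]; out=[]; xs=[]
    for it in range(2):
        dat=[]
        for c in cs:
            p=proj(c,[x,y,z0+.02])[0].astype(int); b=np.array([p[0]-40,p[1]-40,p[0]+40,p[1]+40]); b[[0,2]]=b[[0,2]].clip(0,640); b[[1,3]]=b[[1,3]].clip(0,400)
            im=c['image'][b[1]:b[3],b[0]:b[2]]
            dat.append((c,b,softmask(im,b,sil(c,pr,x,y,z0,b))))
        def cost(v,ds): return sum(np.abs(sil(c,pr,v[0],v[1],z0,b)-g).sum()/g.sum() for c,b,g in ds)
        def run(ds): return minimize(cost,[x,y],args=(ds,),method='Nelder-Mead',options=dict(initial_simplex=[[x,y],[x+.008,y],[x,y+.008]],xatol=2e-4,fatol=1e-4))
        r=run(dat); x,y=r.x
    xs=[run([d]).x.round(4) for d in dat]
    print(name,np.round([x,y],4),'cost',round(r.fun,3),'per cam',xs,flush=True)
    if show:
        t=[]
        for c,b,g in dat:
            im=cv2.resize(c['image'][b[1]:b[3],b[0]:b[2]][:,:,::-1],(240,240),interpolation=cv2.INTER_CUBIC)
            s=cv2.resize(sil(c,pr,x,y,z0,b),(240,240)); cn=cv2.findContours((s>.5).astype(np.uint8),0,1)[0]
            cv2.drawContours(im,cn,-1,(0,0,255),1)
            t.append(im)
        return x,y,np.vstack(t)
    return x,y
E
python3 - <<'E'
from fit import *
cs=[viewer.camera('scene'),viewer.camera('top')]
t=[]
for n,x,y in [('foot',.57,-.15),('cup',.472,.075),('torso',.55,.13),('head',.692,-.084),('hat',.572,-.003)]:
    t.append(fit(n,x,y,cams=cs,show=True)[2])
im=np.hstack(t); cv2.imwrite('pics/fit.png',cv2.resize(im,(800,320)))
# block crop
c=cs[1]; p=proj(c,[.46,-.303,.028])[0].astype(int)
a=c['image'][p[1]-35:p[1]+35,p[0]-40:p[0]+40,::-1]
c2=cs[0];q=proj(c2,[.46,-.303,.028])[0].astype(int)
b=c2['image'][q[1]-35:q[1]+35,q[0]-40:q[0]+40,::-1]
print(p,q); cv2.imwrite('pics/block.png',cv2.resize(np.hstack([a,b]),None,fx=5,fy=5,interpolation=cv2.INTER_CUBIC))
E
```

```text
foot [ 0.5699 -0.1489] cost 0.165 per cam [array([ 0.5696, -0.1507]), array([ 0.5695, -0.1475])]
cup [0.4681 0.076 ] cost 0.305 per cam [array([0.4675, 0.0752]), array([0.469 , 0.0767])]
torso [0.5682 0.1398] cost 0.331 per cam [array([0.5678, 0.1387]), array([0.5702, 0.1425])]
head [ 0.6993 -0.0792] cost 0.293 per cam [array([ 0.6987, -0.0805]), array([ 0.701 , -0.0787])]
hat [ 0.5867 -0.0045] cost 0.478 per cam [array([ 0.5858, -0.008 ]), array([ 0.5881, -0.0034])]
[431 233] [291 133]
```

View pics/fit.png

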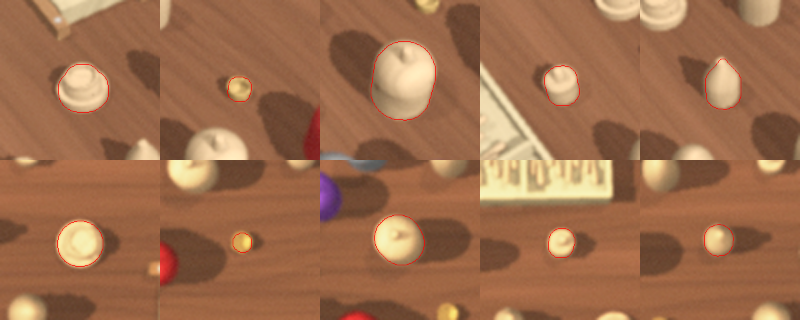

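View pics/block.png

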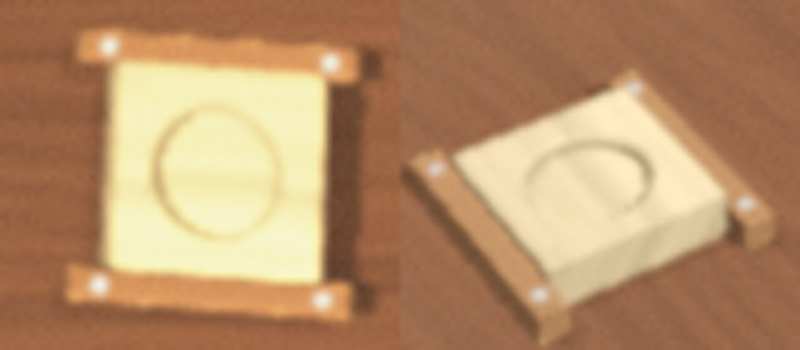

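The outlines fit well in both views, and the chosen body is the bare-wood one with spigot and arm holes. The block crop shows the recess centred near (218,172) in the enlarged top crop, plus four screws. I'll use those to locate the block.

```bash
python3 - <<'E'
from h import *
T=[(109,46),(330,63),(322,300),(99,285)];Sc=[(36,170),(234,88),(346,204),(140,295)]
for n,pts,o in(('top',T,(391,198)),('scene',Sc,(251,98))):
    c=viewer.camera(n)
    w=np.array([onz(c,(np.array(p)+.5)/5-.5+o,.0205)[:2] for p in pts]); print(n,w.round(4).tolist(),w.mean(0).round(4))
c=viewer.camera('top'); print(onz(c,(np.array([218,172])+.5)/5-.5+(391,198),.028).round(4))
c=viewer.camera('scene'); print(onz(c,(np.array([588-400,182])+.5)/5-.5+(251,98),.028).round(4))
E
```

```text
top [[0.5321, -0.2564], [0.5209, -0.3761], [0.3939, -0.3642], [0.4041, -0.2452]] [ 0.4628 -0.3104]
scene [[0.5222, -0.3772], [0.3934, -0.3667], [0.4046, -0.2464], [0.5326, -0.2577]] [ 0.4632 -0.312 ]
[ 0.4626 -0.31    0.028 ]
[ 0.4663 -0.3079  0.028 ]
```

Request:
carry_out(commands=[{"rz": 0.0477, "z": -0.5, "fingers": 1}, {"rz": 0.0477, "z": -0.5, "fingers": 1}, {"rz": 0.0477, "fingers": 1}, {"rz": 0.0026, "fingers": 1}, {"fingers": 1}], grip_force=40)

```text
invalid input at $.commands[0]: expected keys x, y, z, rx, ry, rz, fingers
```

Request:
carry_out(commands=[{"x": 0, "y": 0, "z": -0.5, "rx": 0, "ry": 0, "rz": 0.0477, "fingers": 1}, {"x": 0, "y": 0, "z": -0.5, "rx": 0, "ry": 0, "rz": 0.0477, "fingers": 1}, {"x": 0, "y": 0, "z": 0, "rx": 0, "ry": 0, "rz": 0.0477, "fingers": 1}, {"x": 0, "y": 0, "z": 0, "rx": 0, "ry": 0, "rz": 0.0026, "fingers": 1}, {"x": 0, "y": 0, "z": 0, "rx": 0, "ry": 0, "rz": 0, "fingers": 1}], grip_force=40)

```text
t: 1.7
ee_pos: [0.2873, -0.5828, 0.2411]
eef_rot: [-0.0, 1.0, 0.002, -0.0]
force: [-0.2, 0.1, 0.1]
finger_gap: 1.0
```

Request:
carry_out(commands=[{"x": 0.6, "y": -0.92, "z": 0, "rx": 0, "ry": 0, "rz": 0, "fingers": 1}, {"x": 0.6, "y": -0.92, "z": 0, "rx": 0, "ry": 0, "rz": 0, "fingers": 1}, {"x": 0.6, "y": -0.92, "z": 0, "rx": 0, "ry": 0, "rz": 0, "fingers": 1}, {"x": 0.6, "y": -0.92, "z": 0, "rx": 0, "ry": 0, "rz": 0, "fingers": 1}, {"x": 0.6, "y": -0.92, "z": 0, "rx": 0, "ry": 0, "rz": 0, "fingers": 1}, {"x": 0.6, "y": -0.92, "z": 0, "rx": 0, "ry": 0, "rz": 0, "fingers": 1}, {"x": 0.6, "y": -0.92, "z": 0, "rx": 0, "ry": 0, "rz": 0, "fingers": 1}, {"x": 0.6, "y": -0.92, "z": 0, "rx": 0, "ry": 0, "rz": 0, "fingers": 1}, {"x": 0.6, "y": -0.92, "z": 0, "rx": 0, "ry": 0, "rz": 0, "fingers": 1}, {"x": 0.6, "y": -0.92, "z": 0, "rx": 0, "ry": 0, "rz": 0, "fingers": 1}, {"x": 0.6, "y": -0.92, "z": 0, "rx": 0, "ry": 0, "rz": 0, "fingers": 1}, {"x": 0.6, "y": -0.92, "z": 0, "rx": 0, "ry": 0, "rz": 0, "fingers": 1}, {"x": 0.6, "y": -0.92, "z": 0, "rx": 0, "ry": 0, "rz": 0, "fingers": 1}, {"x": 0.6, "y": -0.92, "z": 0, "rx": 0, "ry": 0, "rz": 0, "fingers": 1}, {"x": 0.6, "y": -0.92, "z": 0, "rx": 0, "ry": 0, "rz": 0, "fingers": 1}, {"x": 0, "y": 0, "z": 0, "rx": 0, "ry": 0, "rz": 0, "fingers": 1}])

```text
t: 3.3
ee_pos: [0.5596, -0.1626, 0.2413]
eef_rot: [-0.002, 1.0, 0.006, 0.001]
force: [0.8, 0.3, 0.1]
finger_gap: 1.002
```

Request:
carry_out(commands=[{"x": 0.2, "y": -0.25, "z": 0.7, "rx": 0, "ry": 0, "rz": 0.003, "fingers": 1}, {"x": 0.14, "y": -0.2, "z": 0.9, "rx": 0, "ry": 0, "rz": 0, "fingers": 1}, {"x": 0, "y": 0, "z": 0.9, "rx": 0, "ry": 0, "rz": 0, "fingers": 1}, {"x": 0, "y": 0, "z": 0.9, "rx": 0, "ry": 0, "rz": 0, "fingers": 1}, {"x": 0, "y": 0, "z": 0.9, "rx": 0, "ry": 0, "rz": 0, "fingers": 1}, {"x": 0, "y": 0, "z": 0.7, "rx": 0, "ry": 0, "rz": 0, "fingers": 1}, {"x": 0, "y": 0, "z": 0.3, "rx": 0, "ry": 0, "rz": 0, "fingers": 1}, {"x": 0, "y": 0, "z": 0, "rx": 0, "ry": 0, "rz": 0, "fingers": 1}, {"x": 0, "y": 0, "z": 0, "rx": 0, "ry": 0, "rz": 0, "fingers": 1}, {"x": 0, "y": 0, "z": 0, "rx": 0, "ry": 0, "rz": 0, "fingers": 1}])

```text
t: 4.3
ee_pos: [0.5686, -0.1559, 0.0838]
eef_rot: [0.0, 1.0, -0.004, 0.001]
force: [-0.3, -0.5, 0.4]
finger_gap: 1.001
```

Request:
carry_out(commands=[{"x": 0.04, "y": -0.23, "z": 0, "rx": 0, "ry": 0, "rz": -0.002, "fingers": 1}, {"x": 0, "y": 0, "z": 0.7, "rx": 0, "ry": 0, "rz": 0, "fingers": 1}, {"x": 0, "y": 0, "z": 0.6, "rx": 0, "ry": 0, "rz": 0, "fingers": 1}, {"x": 0, "y": 0, "z": 0.4, "rx": 0, "ry": 0, "rz": 0, "fingers": 1}, {"x": 0, "y": 0, "z": 0.37, "rx": 0, "ry": 0, "rz": 0, "fingers": 1}, {"x": 0, "y": 0, "z": 0, "rx": 0, "ry": 0, "rz": 0, "fingers": 1}, {"x": 0, "y": 0, "z": 0, "rx": 0, "ry": 0, "rz": 0, "fingers": 1}, {"x": 0, "y": 0, "z": 0, "rx": 0, "ry": 0, "rz": 0, "fingers": 0}, {"x": 0, "y": 0, "z": 0, "rx": 0, "ry": 0, "rz": 0, "fingers": -1}, {"x": 0, "y": 0, "z": 0, "rx": 0, "ry": 0, "rz": 0, "fingers": -1}, {"x": 0, "y": 0, "z": 0, "rx": 0, "ry": 0, "rz": 0, "fingers": -1}, {"x": 0, "y": 0, "z": 0, "rx": 0, "ry": 0, "rz": 0, "fingers": -1}, {"x": 0, "y": 0, "z": 0, "rx": 0, "ry": 0, "rz": 0, "fingers": -1}, {"x": 0, "y": 0, "z": 0, "rx": 0, "ry": 0, "rz": 0, "fingers": -1}])

```text
t: 5.7
ee_pos: [0.5688, -0.1487, 0.0203]
eef_rot: [-0.0, 1.0, -0.002, -0.0]
force: [-0.7, 0.6, -0.4]
finger_gap: 0.001
```

```bash
python3 - <<'E'
from h import *
c=viewer.camera('scene'); p=proj(c,[.57,-.149,.03])[0].astype(int)
save(c,'g1.png',(p[0]-70,p[1]-60,p[0]+70,p[1]+50),4)
s=robot.state();print(s['ee_pos'],s['eef_rot'],s['finger_gap'],s['force'])
E
```

```text
[ 0.56877902 -0.14865349  0.02030651] [-1.08627883e-05  9.99998852e-01 -1.51545151e-03 -8.76777156e-06] 0.0002086793855089555 [-0.19347442 -0.83359106 -0.07535661]
```

View pics/g1.png

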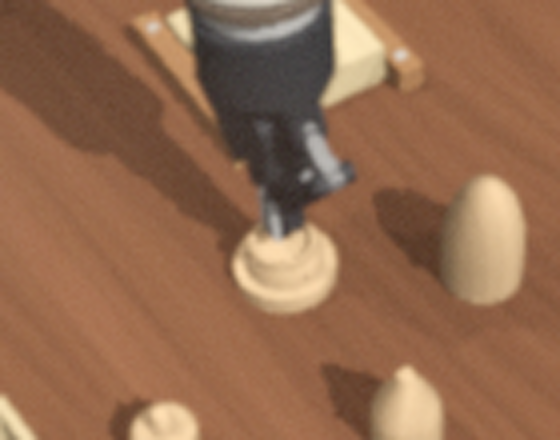

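```bash
python3 - <<'E'
from fit import *
cs=[viewer.camera('scene'),viewer.camera('top')]
r=fit('foot',.585,-.145,cams=cs,show=True)
im=r[2]
ts=[]
for c in cs:
    q=proj(c,[[.5688,-.1487,.0203],[.5688,-.1487,.0093],[.5688,-.1487,.08]]); 
    p=proj(c,[.57,-.149,.03])[0].astype(int); o=p-[35,35]
    a=cv2.resize(c['image'][o[1]:o[1]+70,o[0]:o[0]+70,::-1],(350,350),interpolation=cv2.INTER_CUBIC)
    for u in q: cv2.circle(a,tuple(((u-o+.5)*5).astype(int).tolist()),3,(0,0,255),-1)
    ts.append(a)
cv2.imwrite('pics/g2.png',np.hstack(ts+[cv2.resize(im,(175,350))]))
E
```

```text
foot [ 0.5699 -0.1482] cost 1.013 per cam [array([ 0.5699, -0.1501]), array([ 0.5688, -0.1458])]
```

View pics/g2.png

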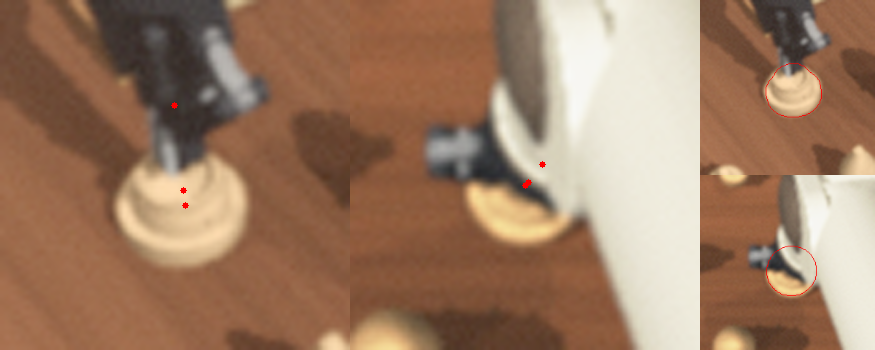

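```bash
python3 - <<'E'
from fit import *
ts=[]
for n in('scene','top'):
    c=viewer.camera(n); p=proj(c,[.57,-.149,.08])[0].astype(int); o=p-[50,60]
    ts.append(cv2.resize(c['image'][o[1]:o[1]+100,o[0]:o[0]+100,::-1],(400,400),interpolation=cv2.INTER_CUBIC))
cv2.imwrite('pics/g3.png',np.hstack(ts))
E
```

```text
(no output)
```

View pics/g3.png

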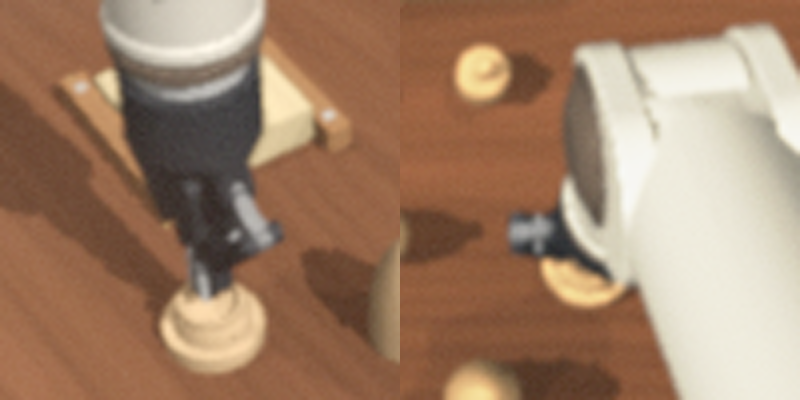

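The foot fit hasn't moved, yet the fingers show fully shut with tips about 7 px above where the reported TCP puts them, so they seem to have closed above or behind the hub. I'll lift and check the true tip position.

Request:
carry_out(commands=[{"x": 0, "y": 0, "z": -0.5, "rx": 0, "ry": 0, "rz": 0, "fingers": -1}, {"x": 0, "y": 0, "z": -0.9, "rx": 0, "ry": 0, "rz": 0, "fingers": -1}, {"x": 0, "y": 0, "z": -0.9, "rx": 0, "ry": 0, "rz": 0, "fingers": -1}, {"x": 0, "y": 0, "z": -0.5, "rx": 0, "ry": 0, "rz": 0, "fingers": -1}, {"x": 0, "y": 0, "z": 0, "rx": 0, "ry": 0, "rz": 0, "fingers": -1}, {"x": 0, "y": 0, "z": 0, "rx": 0, "ry": 0, "rz": 0, "fingers": -1}, {"x": 0, "y": 0, "z": 0, "rx": 0, "ry": 0, "rz": 0, "fingers": -1}])

```text
t: 6.65
ee_pos: [0.5677, -0.1486, 0.1031]
eef_rot: [-0.0, 1.0, -0.002, -0.001]
force: [-0.4, 0.1, 0.5]
finger_gap: -0.001
```

```bash
python3 - <<'E'
from fit import *
s=robot.state(); e=s['ee_pos']; print(e,s['eef_rot'],s['finger_gap'])
ts=[]
for n in('scene','top'):
    c=viewer.camera(n); p=proj(c,e+[0,0,.03])[0].astype(int); o=p-[50,50]
    a=cv2.resize(c['image'][o[1]:o[1]+100,o[0]:o[0]+100,::-1],(400,400),interpolation=cv2.INTER_CUBIC)
    for u,col in zip(proj(c,[e-[0,0,.011],e,e+[0,0,.062],e+[0,0,.15]]),[(0,0,255),(0,255,0),(255,0,0),(255,255,0)]): cv2.circle(a,tuple(((u-o+.5)*4).astype(int).tolist()),3,col,-1)
    ts.append(a)
cv2.imwrite('pics/g4.png',np.hstack(ts))
E
```

```text
[ 0.56767967 -0.14863437  0.10307967] [-2.30499920e-04  9.99998134e-01 -1.59758475e-03 -1.06129697e-03] -0.0007504911854123729
```

View pics/g4.png

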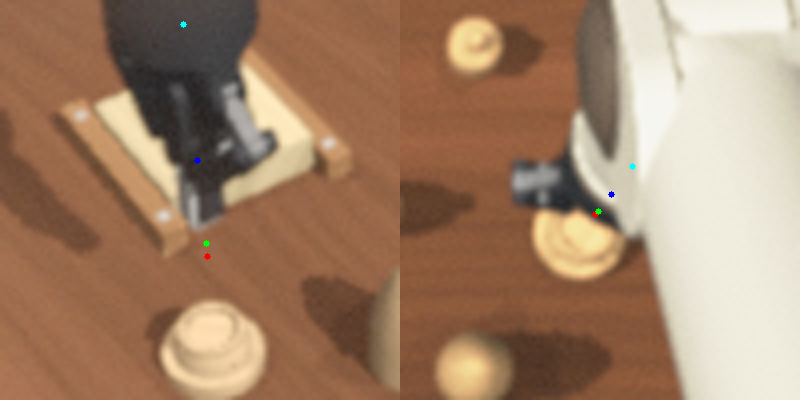

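```bash
python3 - <<'E'
from h import *
e=np.array([.5677,-.1486,.1031])
cs=[viewer.camera('scene'),viewer.camera('top')]
o=[proj(c,e+[0,0,.03])[0].astype(int)-[50,50] for c in cs]
f=lambda i,p:(np.array(p)+.5)/4-.5+o[i]
for a,b in [((262,145),(125,180)),((270,140),(118,180)),((252,120),(125,180))]:
    (o1,d1),(o2,d2)=ray(cs[0],f(0,a)),ray(cs[1],f(1,b))
    t=np.linalg.lstsq(np.c_[d1,-d2],o2-o1,rcond=None)[0]; p,q=o1+d1*t[0],o2+d2*t[1]
    print('knuckle rel',((p+q)/2-e).round(4),'miss',np.linalg.norm(p-q).round(4))
for z in (.092,.1,.11,.12): print('tip at z',z,(onz(cs[0],f(0,(200,228)),z)-e).round(4))
E
```

```text
knuckle rel [-0.0013  0.0569  0.1114] miss 0.0042
knuckle rel [-0.0025  0.0617  0.1173] miss 0.0048
knuckle rel [-0.0013  0.0558  0.1255] miss 0.0028
tip at z 0.092 [-0.0099 -0.0217 -0.0111]
tip at z 0.1 [-0.0058 -0.0146 -0.0031]
tip at z 0.11 [-0.0006 -0.0057  0.0069]
tip at z 0.12 [0.0047 0.0032 0.0169]
```

Request:
carry_out(commands=[{"x": 0, "y": 0.8, "z": 0, "rx": 0, "ry": 0, "rz": 0, "fingers": -1}, {"x": 0, "y": 0.8, "z": 0, "rx": 0, "ry": 0, "rz": 0, "fingers": -1}, {"x": 0, "y": 0.8, "z": 0.2, "rx": 0, "ry": 0, "rz": 0, "fingers": -1}, {"x": 0, "y": 0, "z": 0.8, "rx": 0, "ry": 0, "rz": 0, "fingers": -1}, {"x": 0, "y": 0, "z": 0.8, "rx": 0, "ry": 0, "rz": 0, "fingers": -1}, {"x": 0, "y": 0, "z": 0.7, "rx": 0, "ry": 0, "rz": 0, "fingers": -1}, {"x": 0, "y": 0, "z": 0.4, "rx": 0, "ry": 0, "rz": 0, "fingers": -1}, {"x": 0, "y": 0, "z": 0, "rx": 0, "ry": 0, "rz": 0, "fingers": -1}, {"x": 0, "y": 0, "z": 0, "rx": 0, "ry": 0, "rz": 0, "fingers": -1}])

```text
t: 7.75
ee_pos: [0.5689, -0.2205, 0.0175]
eef_rot: [-0.0, 1.0, -0.001, 0.0]
force: [0.7, -0.9, -0.4]
finger_gap: 0.002
```

Request:
carry_out(commands=[{"x": 0, "y": 0, "z": 0.1, "rx": 0, "ry": 0, "rz": 0, "fingers": -1}, {"x": 0, "y": 0, "z": 0, "rx": 0, "ry": 0, "rz": 0, "fingers": -1}])

```text
t: 7.95
ee_pos: [0.5692, -0.2209, 0.0151]
eef_rot: [0.0, 1.0, -0.002, 0.001]
force: [-0.2, -0.6, -1.0]
finger_gap: 0.003
```

Request:
carry_out(commands=[{"x": 0, "y": 0, "z": 0.1, "rx": 0, "ry": 0, "rz": 0, "fingers": -1}, {"x": 0, "y": 0, "z": 0, "rx": 0, "ry": 0, "rz": 0, "fingers": -1}])

```text
t: 8.15
ee_pos: [0.5685, -0.2208, 0.0114]
eef_rot: [0.0, 1.0, -0.002, 0.0]
force: [-0.2, -0.7, -0.0]
finger_gap: -0.001
```

Request:
carry_out(commands=[{"x": 0, "y": 0, "z": 0.1, "rx": 0, "ry": 0, "rz": 0, "fingers": -1}, {"x": 0, "y": 0, "z": 0, "rx": 0, "ry": 0, "rz": 0, "fingers": -1}])

```text
t: 8.35
ee_pos: [0.5683, -0.2206, 0.008]
eef_rot: [-0.0, 1.0, -0.002, -0.0]
force: [-0.3, 0.1, 0.5]
finger_gap: 0.001
```

```bash
python3 - <<'E'
from fit import *
s=robot.state(); e=s['ee_pos']; print(e,s['force'])
c=viewer.camera('scene'); p=proj(c,e+[0,0,.03])[0].astype(int); o=p-[50,50]
a=cv2.resize(c['image'][o[1]:o[1]+100,o[0]:o[0]+100,::-1],(500,500),interpolation=cv2.INTER_CUBIC)
for u,col in zip(proj(c,[e*[1,1,0],e+[0,0,.012]]),[(0,0,255),(0,255,0)]): cv2.circle(a,tuple(((u-o+.5)*5).astype(int).tolist()),3,col,-1)
cv2.imwrite('pics/g5.png',a)
E
```

```text
[ 0.56831389 -0.22063297  0.00798573] [-0.27111152  0.09035407  0.46242341]
```

View pics/g5.png

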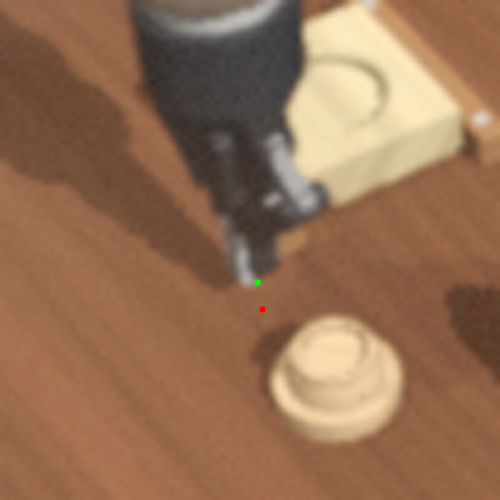

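The tip's shadow is detached from it, so the tips really are about 20 mm above the bench. I'll find the contact height by touch.

Request:
carry_out(commands=[{"x": 0, "y": 0, "z": 0.2, "rx": 0, "ry": 0, "rz": 0, "fingers": -1}, {"x": 0, "y": 0, "z": 0.1, "rx": 0, "ry": 0, "rz": 0, "fingers": -1}, {"x": 0, "y": 0, "z": 0, "rx": 0, "ry": 0, "rz": 0, "fingers": -1}])

```text
t: 8.7
ee_pos: [0.5679, -0.2205, -0.0015]
eef_rot: [-0.0, 1.0, -0.002, -0.001]
force: [-0.3, -0.7, 1.0]
finger_gap: 0.002
```

Request:
carry_out(commands=[{"x": 0, "y": 0, "z": 0.1, "rx": 0, "ry": 0, "rz": 0, "fingers": -1}, {"x": 0, "y": 0, "z": 0, "rx": 0, "ry": 0, "rz": 0, "fingers": -1}])

```text
t: 8.9
ee_pos: [0.5683, -0.2206, -0.0041]
eef_rot: [-0.0, 1.0, -0.002, -0.0]
force: [-0.5, -0.1, 0.2]
finger_gap: -0.002
```

Request:
carry_out(commands=[{"x": 0, "y": 0, "z": 0.07, "rx": 0, "ry": 0, "rz": 0, "fingers": -1}, {"x": 0, "y": 0, "z": 0, "rx": 0, "ry": 0, "rz": 0, "fingers": -1}])

```text
t: 9.1
ee_pos: [0.5684, -0.2207, -0.006]
eef_rot: [-0.0, 1.0, -0.002, -0.0]
force: [0.5, 0.2, 0.0]
finger_gap: -0.002
```

Request:
carry_out(commands=[{"x": 0, "y": 0, "z": 0.07, "rx": 0, "ry": 0, "rz": 0, "fingers": -1}, {"x": 0, "y": 0, "z": 0, "rx": 0, "ry": 0, "rz": 0, "fingers": -1}])

```text
t: 9.3
ee_pos: [0.5684, -0.2206, -0.0081]
eef_rot: [-0.0, 1.0, -0.002, -0.0]
force: [-0.1, -0.4, 0.1]
finger_gap: 0.0
```

Request:
carry_out(commands=[{"x": 0, "y": 0, "z": 0.05, "rx": 0, "ry": 0, "rz": 0, "fingers": -1}, {"x": 0, "y": 0, "z": 0, "rx": 0, "ry": 0, "rz": 0, "fingers": -1}])

```text
t: 9.5
ee_pos: [0.5685, -0.2206, -0.0095]
eef_rot: [-0.0, 1.0, -0.002, -0.0]
force: [-0.2, -0.4, 0.3]
finger_gap: 0.0
```

Request:
carry_out(commands=[{"x": 0, "y": 0, "z": 0.05, "rx": 0, "ry": 0, "rz": 0, "fingers": -1}, {"x": 0, "y": 0, "z": 0, "rx": 0, "ry": 0, "rz": 0, "fingers": -1}])

```text
t: 9.7
ee_pos: [0.5684, -0.2207, -0.0111]
eef_rot: [-0.0, 1.0, -0.002, -0.0]
force: [-0.3, 0.4, -0.0]
finger_gap: 0.001
```

Request:
carry_out(commands=[{"x": 0, "y": 0, "z": 0.05, "rx": 0, "ry": 0, "rz": 0, "fingers": -1}, {"x": 0, "y": 0, "z": 0, "rx": 0, "ry": 0, "rz": 0, "fingers": -1}])

```text
t: 9.9
ee_pos: [0.5684, -0.2207, -0.0126]
eef_rot: [-0.0, 1.0, -0.002, -0.0]
force: [0.3, 0.1, 0.1]
finger_gap: -0.005
```

Request:
carry_out(commands=[{"x": 0, "y": 0, "z": 0.05, "rx": 0, "ry": 0, "rz": 0, "fingers": -1}, {"x": 0, "y": 0, "z": 0, "rx": 0, "ry": 0, "rz": 0, "fingers": -1}])

```text
t: 10.1
ee_pos: [0.5684, -0.2207, -0.0141]
eef_rot: [-0.0, 1.0, -0.002, -0.0]
force: [-0.2, -0.3, 0.4]
finger_gap: 0.0
```

Request:
carry_out(commands=[{"x": 0, "y": 0, "z": 0.05, "rx": 0, "ry": 0, "rz": 0, "fingers": -1}, {"x": 0, "y": 0, "z": 0, "rx": 0, "ry": 0, "rz": 0, "fingers": -1}])

```text
t: 10.3
ee_pos: [0.5684, -0.2206, -0.0156]
eef_rot: [-0.0, 1.0, -0.001, -0.0]
force: [-0.4, -0.3, -0.2]
finger_gap: -0.004
```

Request:
carry_out(commands=[{"x": 0, "y": 0, "z": 0.05, "rx": 0, "ry": 0, "rz": 0, "fingers": -1}, {"x": 0, "y": 0, "z": 0, "rx": 0, "ry": 0, "rz": 0, "fingers": -1}])

```text
t: 10.5
ee_pos: [0.5684, -0.2206, -0.0171]
eef_rot: [-0.0, 1.0, -0.002, -0.0]
force: [0.1, -0.1, 0.5]
finger_gap: 0.001
```

Request:
carry_out(commands=[{"x": 0, "y": 0, "z": 0.05, "rx": 0, "ry": 0, "rz": 0, "fingers": -1}, {"x": 0, "y": 0, "z": 0, "rx": 0, "ry": 0, "rz": 0, "fingers": -1}])

```text
t: 10.7
ee_pos: [0.5684, -0.2207, -0.0186]
eef_rot: [-0.0, 1.0, -0.002, -0.0]
force: [0.2, -0.2, 0.1]
finger_gap: -0.002
```

```bash
python3 - <<'E'
from fit import *
s=robot.state(); e=s['ee_pos']; print(e,s['force'],s['effort'])
c=viewer.camera('scene'); p=proj(c,[.5684,-.2207,.03])[0].astype(int); o=p-[50,50]
a=cv2.resize(c['image'][o[1]:o[1]+100,o[0]:o[0]+100,::-1],(500,500),interpolation=cv2.INTER_CUBIC)
for u,col in zip(proj(c,[e*[1,1,0]]),[(0,0,255),(0,255,0)]): cv2.circle(a,tuple(((u-o+.5)*5).astype(int).tolist()),3,col,-1)
cv2.imwrite('pics/g6.png',a)
E
```

```text
[ 0.56842959 -0.22065308 -0.01858507] [ 0.20486529 -0.15965917  0.13828378] [-3.32839019e-02 -6.01817036e+01 -7.46147990e+00 -1.89756864e+01
  1.98845129e-02 -4.06229950e-02 -8.23663519e-03]
```

View pics/g6.png

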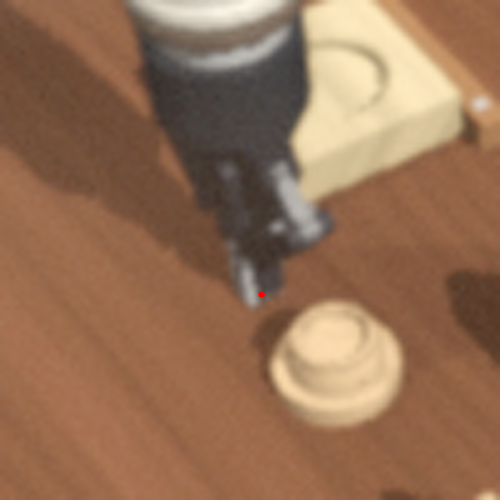

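Request:
carry_out(commands=[{"x": 0, "y": 0, "z": 0.05, "rx": 0, "ry": 0, "rz": 0, "fingers": -1}, {"x": 0, "y": 0, "z": 0, "rx": 0, "ry": 0, "rz": 0, "fingers": -1}])

```text
t: 10.95
ee_pos: [0.5688, -0.2207, -0.0197]
eef_rot: [0.0, 1.0, -0.002, 0.0]
force: [0.3, -0.1, 1.2]
finger_gap: -0.001
```

Request:
carry_out(commands=[{"x": 0, "y": 0, "z": 0.05, "rx": 0, "ry": 0, "rz": 0, "fingers": -1}, {"x": 0, "y": 0, "z": 0, "rx": 0, "ry": 0, "rz": 0, "fingers": -1}])

```text
t: 11.15
ee_pos: [0.5688, -0.2207, -0.0198]
eef_rot: [0.0, 1.0, -0.001, -0.0]
force: [-5.0, 1.3, 13.2]
finger_gap: -0.0
```

Request:
carry_out(commands=[{"x": 0, "y": 0, "z": 0.05, "rx": 0, "ry": 0, "rz": 0, "fingers": -1}, {"x": 0, "y": 0, "z": 0, "rx": 0, "ry": 0, "rz": 0, "fingers": -1}])

```text
t: 11.35
ee_pos: [0.5688, -0.2207, -0.0199]
eef_rot: [0.001, 1.0, -0.001, -0.0]
force: [-8.7, 2.6, 25.5]
finger_gap: -0.003
```

```bash
python3 - <<'E'
from h import *
e=robot.state()['ee_pos'];print(e)
c=viewer.camera('scene'); o=proj(c,[.5684,-.2207,.03])[0].astype(int)-[50,50]
for z in(0,.005,.01):
    for q in((250,300),(258,298)): print(z,q,(onz(c,(np.array(q)+.5)/5-.5+o,z)-[.5684,-.2207,0]).round(4))
E
```

```text
[ 0.56881429 -0.22073359 -0.01986132]
0 (250, 300) [0.007  0.0001 0.    ]
0 (258, 298) [0.003  0.0015 0.    ]
0.005 (250, 300) [0.0092 0.0043 0.005 ]
0.005 (258, 298) [0.0052 0.0057 0.005 ]
0.01 (250, 300) [0.0113 0.0085 0.01  ]
0.01 (258, 298) [0.0074 0.0099 0.01  ]
```

Contact came at reported TCP z = -0.0198. So the shut fingertips sit about 20 mm behind the reported TCP instead of 11 mm ahead: z is off by about 31 mm, while x and y agree. I'll use that height correction and regrasp the foot.

Request:
carry_out(commands=[{"x": 0, "y": 0, "z": -0.3, "rx": 0, "ry": 0, "rz": 0, "fingers": -1}, {"x": 0, "y": 0, "z": -0.8, "rx": 0, "ry": 0, "rz": 0, "fingers": -1}, {"x": 0, "y": 0, "z": -0.9, "rx": 0, "ry": 0, "rz": 0, "fingers": 1}, {"x": 0, "y": 0, "z": -0.8, "rx": 0, "ry": 0, "rz": 0, "fingers": 1}, {"x": 0.04, "y": -0.8, "z": 0, "rx": 0, "ry": 0, "rz": 0, "fingers": 1}, {"x": 0, "y": -0.8, "z": 0, "rx": 0, "ry": 0, "rz": 0, "fingers": 1}, {"x": 0, "y": -0.79, "z": 0, "rx": 0, "ry": 0, "rz": 0, "fingers": 1}, {"x": 0, "y": 0, "z": 0.5, "rx": 0, "ry": 0, "rz": 0, "fingers": 1}, {"x": 0, "y": 0, "z": 0.7, "rx": 0, "ry": 0, "rz": 0, "fingers": 1}, {"x": 0, "y": 0, "z": 0, "rx": 0, "ry": 0, "rz": 0, "fingers": 1}, {"x": 0, "y": 0, "z": 0, "rx": 0, "ry": 0, "rz": 0, "fingers": 1}, {"x": 0, "y": 0, "z": 0, "rx": 0, "ry": 0, "rz": 0, "fingers": 1}])

```text
t: 12.6
ee_pos: [0.5705, -0.1495, 0.0257]
eef_rot: [0.0, 1.0, -0.002, 0.0]
force: [0.1, 0.9, -0.1]
finger_gap: 1.003
```

Request:
carry_out(commands=[{"x": 0, "y": 0, "z": 0.5, "rx": 0, "ry": 0, "rz": 0, "fingers": 1}, {"x": 0, "y": 0, "z": 0.4, "rx": 0, "ry": 0, "rz": 0, "fingers": 1}, {"x": 0, "y": 0, "z": 0.29, "rx": 0, "ry": 0, "rz": 0, "fingers": 1}, {"x": 0, "y": 0, "z": 0, "rx": 0, "ry": 0, "rz": 0, "fingers": 1}, {"x": 0, "y": 0, "z": 0, "rx": 0, "ry": 0, "rz": 0, "fingers": 1}, {"x": 0, "y": 0, "z": 0, "rx": 0, "ry": 0, "rz": 0, "fingers": 0.3}, {"x": 0, "y": 0, "z": 0, "rx": 0, "ry": 0, "rz": 0, "fingers": -1}, {"x": 0, "y": 0, "z": 0, "rx": 0, "ry": 0, "rz": 0, "fingers": -1}, {"x": 0, "y": 0, "z": 0, "rx": 0, "ry": 0, "rz": 0, "fingers": -1}, {"x": 0, "y": 0, "z": 0, "rx": 0, "ry": 0, "rz": 0, "fingers": -1}, {"x": 0, "y": 0, "z": 0, "rx": 0, "ry": 0, "rz": 0, "fingers": -1}])

```text
t: 13.7
ee_pos: [0.5705, -0.1491, -0.0097]
eef_rot: [0.0, 1.0, -0.002, 0.001]
force: [-2.1, 0.6, 5.7]
finger_gap: 0.542
```

Opening 0.54 (about 46 mm) means it is holding the hub. Lift a little and check.

Request:
carry_out(commands=[{"x": 0, "y": 0, "z": -0.3, "rx": 0, "ry": 0, "rz": 0, "fingers": -1}, {"x": 0, "y": 0, "z": -0.7, "rx": 0, "ry": 0, "rz": 0, "fingers": -1}, {"x": 0, "y": 0, "z": -0.9, "rx": 0, "ry": 0, "rz": 0, "fingers": -1}, {"x": 0, "y": 0, "z": -0.9, "rx": 0, "ry": 0, "rz": 0, "fingers": -1}, {"x": 0, "y": 0, "z": -0.5, "rx": 0, "ry": 0, "rz": 0, "fingers": -1}, {"x": 0, "y": 0, "z": 0, "rx": 0, "ry": 0, "rz": 0, "fingers": -1}, {"x": 0, "y": 0, "z": 0, "rx": 0, "ry": 0, "rz": 0, "fingers": -1}, {"x": 0, "y": 0, "z": 0, "rx": 0, "ry": 0, "rz": 0, "fingers": -1}])

```text
t: 14.5
ee_pos: [0.5688, -0.1489, 0.087]
eef_rot: [-0.0, 1.0, -0.002, -0.001]
force: [-0.1, 0.3, -1.1]
finger_gap: 0.535
```

```bash
python3 - <<'E'
from fit import *
s=robot.state(); e=s['ee_pos']; print(e,s['finger_gap'],s['force'])
c=viewer.camera('scene')
z0=e[2]+.0097; b=proj(c,e+[0,0,.02])[0].astype(int); b=np.r_[b-50,b+50]
a=cv2.resize(c['image'][b[1]:b[3],b[0]:b[2],::-1],(500,500),interpolation=cv2.INTER_CUBIC)
m=cv2.resize(sil(c,P['foot'],e[0],e[1],z0,b),(500,500)); cv2.drawContours(a,cv2.findContours((m>.5).astype(np.uint8),0,1)[0],-1,(0,0,255),1)
cv2.imwrite('pics/g7.png',a)
E
```

```text
[ 0.56875261 -0.14892767  0.08696493] 0.5351651581999631 [-0.1044743   0.27182291 -1.11844981]
```

View pics/g7.png

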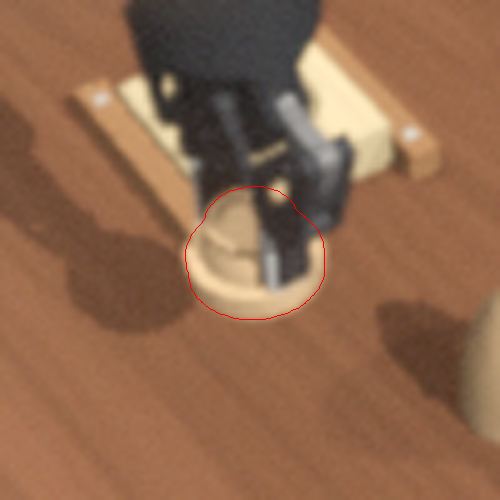

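The foot hangs upright in the jaws and matches the predicted outline. Now I'll carry it to the block.

Request:
carry_out(commands=[{"x": -0.3, "y": 0.5, "z": 0, "rx": 0, "ry": 0, "rz": 0, "fingers": -1}, {"x": -0.5, "y": 0.77, "z": 0, "rx": 0, "ry": 0, "rz": 0, "fingers": -1}, {"x": -0.5, "y": 0.77, "z": 0, "rx": 0, "ry": 0, "rz": 0, "fingers": -1}, {"x": -0.5, "y": 0.77, "z": 0, "rx": 0, "ry": 0, "rz": 0, "fingers": -1}, {"x": -0.5, "y": 0.77, "z": 0, "rx": 0, "ry": 0, "rz": 0, "fingers": -1}, {"x": -0.5, "y": 0.77, "z": 0, "rx": 0, "ry": 0, "rz": 0, "fingers": -1}, {"x": -0.5, "y": 0.77, "z": 0, "rx": 0, "ry": 0, "rz": 0, "fingers": -1}, {"x": -0.23, "y": 0.28, "z": 0, "rx": 0, "ry": 0, "rz": 0, "fingers": -1}, {"x": 0, "y": 0, "z": 0.7, "rx": 0, "ry": 0, "rz": 0, "fingers": -1}, {"x": 0, "y": 0, "z": 0.5, "rx": 0, "ry": 0, "rz": 0, "fingers": -1}, {"x": 0, "y": 0, "z": 0, "rx": 0, "ry": 0, "rz": 0, "fingers": -1}, {"x": 0, "y": 0, "z": 0, "rx": 0, "ry": 0, "rz": 0, "fingers": -1}, {"x": 0, "y": 0, "z": 0, "rx": 0, "ry": 0, "rz": 0, "fingers": -1}])

```text
t: 15.85
ee_pos: [0.4645, -0.3101, 0.0529]
eef_rot: [0.0, 1.0, -0.001, 0.0]
force: [-0.3, 0.5, -0.1]
finger_gap: 0.542
```

Request:
carry_out(commands=[{"x": -0.04, "y": 0.03, "z": 0.4, "rx": 0, "ry": 0, "rz": 0, "fingers": -1}, {"x": 0, "y": 0, "z": 0.4, "rx": 0, "ry": 0, "rz": 0, "fingers": -1}, {"x": 0, "y": 0, "z": 0.2, "rx": 0, "ry": 0, "rz": 0, "fingers": -1}, {"x": 0, "y": 0, "z": 0.15, "rx": 0, "ry": 0, "rz": 0, "fingers": -1}, {"x": 0, "y": 0, "z": 0.15, "rx": 0, "ry": 0, "rz": 0, "fingers": -1}, {"x": 0, "y": 0, "z": 0.1, "rx": 0, "ry": 0, "rz": 0, "fingers": -1}, {"x": 0, "y": 0, "z": 0, "rx": 0, "ry": 0, "rz": 0, "fingers": -1}, {"x": 0, "y": 0, "z": 0, "rx": 0, "ry": 0, "rz": 0, "fingers": -1}])

```text
t: 16.65
ee_pos: [0.4626, -0.3116, 0.0106]
eef_rot: [0.0, 1.0, -0.002, 0.0]
force: [0.2, 0.5, -1.3]
finger_gap: 0.538
```

Request:
carry_out(commands=[{"x": 0, "y": 0, "z": 0.07, "rx": 0, "ry": 0, "rz": 0, "fingers": -1}, {"x": 0, "y": 0, "z": 0, "rx": 0, "ry": 0, "rz": 0, "fingers": -1}])

```text
t: 16.85
ee_pos: [0.4625, -0.3117, 0.0084]
eef_rot: [0.0, 1.0, -0.002, 0.0]
force: [-0.4, 0.1, -0.2]
finger_gap: 0.539
```

Request:
carry_out(commands=[{"x": 0, "y": 0, "z": 0.05, "rx": 0, "ry": 0, "rz": 0, "fingers": -1}, {"x": 0, "y": 0, "z": 0, "rx": 0, "ry": 0, "rz": 0, "fingers": -1}])

```text
t: 17.05
ee_pos: [0.4625, -0.3118, 0.0083]
eef_rot: [0.0, 1.0, -0.002, -0.0]
force: [-3.3, 1.8, 12.2]
finger_gap: 0.534
```

The foot touched down at the predicted floor height. Release it and move to the cup.

Request:
carry_out(commands=[{"x": 0, "y": 0, "z": 0, "rx": 0, "ry": 0, "rz": 0, "fingers": 1}, {"x": 0, "y": 0, "z": 0, "rx": 0, "ry": 0, "rz": 0, "fingers": 1}, {"x": 0, "y": 0, "z": 0, "rx": 0, "ry": 0, "rz": 0, "fingers": 1}, {"x": 0, "y": 0, "z": -0.5, "rx": 0, "ry": 0, "rz": 0, "fingers": 1}, {"x": 0, "y": 0, "z": -0.9, "rx": 0, "ry": 0, "rz": 0, "fingers": 1}, {"x": 0, "y": 0, "z": -0.9, "rx": 0, "ry": 0, "rz": 0, "fingers": 1}, {"x": 0, "y": 0, "z": -0.9, "rx": 0, "ry": 0, "rz": 0, "fingers": 1}, {"x": 0, "y": 0, "z": -0.9, "rx": 0, "ry": 0, "rz": 0, "fingers": 1}, {"x": 0, "y": -0.5, "z": 0, "rx": 0, "ry": 0, "rz": 0, "fingers": 1}, {"x": 0, "y": -0.9, "z": 0, "rx": 0, "ry": 0, "rz": 0, "fingers": 1}, {"x": 0, "y": -0.9, "z": 0, "rx": 0, "ry": 0, "rz": 0, "fingers": 1}, {"x": 0, "y": -0.9, "z": 0, "rx": 0, "ry": 0, "rz": 0, "fingers": 1}, {"x": 0, "y": -0.9, "z": 0, "rx": 0, "ry": 0, "rz": 0, "fingers": 1}, {"x": 0, "y": -0.9, "z": 0, "rx": 0, "ry": 0, "rz": 0, "fingers": 1}, {"x": 0, "y": -0.9, "z": 0, "rx": 0, "ry": 0, "rz": 0, "fingers": 1}])

```text
t: 18.55
ee_pos: [0.4624, -0.1328, 0.13]
eef_rot: [-0.0, 1.0, -0.001, -0.0]
force: [0.8, 1.2, -0.2]
finger_gap: 0.998
```

Request:
carry_out(commands=[{"x": 0.1, "y": -0.9, "z": 0, "rx": 0, "ry": 0, "rz": 0, "fingers": 1}, {"x": 0.1, "y": -0.9, "z": 0, "rx": 0, "ry": 0, "rz": 0, "fingers": 1}, {"x": 0, "y": -0.9, "z": 0, "rx": 0, "ry": 0, "rz": 0, "fingers": 1}, {"x": 0, "y": -0.9, "z": 0, "rx": 0, "ry": 0, "rz": 0, "fingers": 1}, {"x": 0, "y": -0.9, "z": 0, "rx": 0, "ry": 0, "rz": 0, "fingers": 1}, {"x": 0, "y": -0.9, "z": 0, "rx": 0, "ry": 0, "rz": 0, "fingers": 1}, {"x": 0, "y": -0.9, "z": 0, "rx": 0, "ry": 0, "rz": 0, "fingers": 1}, {"x": 0, "y": -0.7, "z": 0, "rx": 0, "ry": 0, "rz": 0, "fingers": 1}, {"x": 0, "y": 0, "z": 0, "rx": 0, "ry": 0, "rz": 0, "fingers": 1}, {"x": 0, "y": 0, "z": 0, "rx": 0, "ry": 0, "rz": 0, "fingers": 1}, {"x": 0, "y": 0, "z": 0, "rx": 0, "ry": 0, "rz": 0, "fingers": 1}])

```text
t: 19.65
ee_pos: [0.4693, 0.0744, 0.1297]
eef_rot: [0.0, 1.0, -0.002, -0.0]
force: [0.2, -0.0, -0.4]
finger_gap: 0.998
```

```bash
python3 - <<'E'
from fit import *
print(robot.state()['ee_pos'])
r=fit('foot',.463,-.311,.018,show=True)
E
```

```text
[0.46927547 0.07439618 0.12971754]
foot [ 0.4512 -0.3121] cost 3.735 per cam [array([ 0.4482, -0.3167]), array([ 0.4622, -0.3101])]fit.py:29: RuntimeWarning: divide by zero encountered in scalar divide
  def cost(v,ds): return sum(np.abs(sil(c,pr,v[0],v[1],z0,b)-g).sum()/g.sum() for c,b,g in ds)
  np.max(np.abs(fsim[0] - fsim[1:])) <= fatol):
```

Request:
carry_out(commands=[{"x": -0.04, "y": -0.05, "z": 0.7, "rx": 0, "ry": 0, "rz": 0, "fingers": 1}, {"x": 0, "y": 0, "z": 0.9, "rx": 0, "ry": 0, "rz": 0, "fingers": 1}, {"x": 0, "y": 0, "z": 0.9, "rx": 0, "ry": 0, "rz": 0, "fingers": 1}, {"x": 0, "y": 0, "z": 0.9, "rx": 0, "ry": 0, "rz": 0, "fingers": 0.2}, {"x": 0, "y": 0, "z": 0.7, "rx": 0, "ry": 0, "rz": 0, "fingers": 0.2}, {"x": 0, "y": 0, "z": 0.4, "rx": 0, "ry": 0, "rz": 0, "fingers": 0.2}, {"x": 0, "y": 0, "z": 0.25, "rx": 0, "ry": 0, "rz": 0, "fingers": 0.2}, {"x": 0, "y": 0, "z": 0, "rx": 0, "ry": 0, "rz": 0, "fingers": 0.2}, {"x": 0, "y": 0, "z": 0, "rx": 0, "ry": 0, "rz": 0, "fingers": 0}, {"x": 0, "y": 0, "z": 0, "rx": 0, "ry": 0, "rz": 0, "fingers": -0.2}, {"x": 0, "y": 0, "z": 0, "rx": 0, "ry": 0, "rz": 0, "fingers": -1}, {"x": 0, "y": 0, "z": 0, "rx": 0, "ry": 0, "rz": 0, "fingers": -1}, {"x": 0, "y": 0, "z": 0, "rx": 0, "ry": 0, "rz": 0, "fingers": -1}, {"x": 0, "y": 0, "z": 0, "rx": 0, "ry": 0, "rz": 0, "fingers": -1}], grip_force=30)

```text
t: 21.15
ee_pos: [0.4693, 0.077, -0.0116]
eef_rot: [0.0, 1.0, -0.002, 0.001]
force: [-1.1, -0.6, 6.1]
finger_gap: 0.282
```

Request:
carry_out(commands=[{"x": 0, "y": 0, "z": -0.3, "rx": 0, "ry": 0, "rz": 0, "fingers": -1}, {"x": 0, "y": 0, "z": -0.9, "rx": 0, "ry": 0, "rz": 0, "fingers": -1}, {"x": 0, "y": 0, "z": -0.9, "rx": 0, "ry": 0, "rz": 0, "fingers": -1}, {"x": 0, "y": 0, "z": -0.9, "rx": 0, "ry": 0, "rz": 0, "fingers": -1}, {"x": 0, "y": 0, "z": -0.9, "rx": 0, "ry": 0, "rz": 0, "fingers": -1}, {"x": 0, "y": 0, "z": -0.5, "rx": 0, "ry": 0, "rz": 0, "fingers": -1}, {"x": 0, "y": 0.5, "z": 0, "rx": 0, "ry": 0, "rz": 0, "fingers": -1}, {"x": 0, "y": 0.9, "z": 0, "rx": 0, "ry": 0, "rz": 0, "fingers": -1}, {"x": 0, "y": 0.9, "z": 0, "rx": 0, "ry": 0, "rz": 0, "fingers": -1}, {"x": 0, "y": 0.9, "z": 0, "rx": 0, "ry": 0, "rz": 0, "fingers": -1}, {"x": 0, "y": 0.9, "z": 0, "rx": 0, "ry": 0, "rz": 0, "fingers": -1}, {"x": 0, "y": 0.9, "z": 0, "rx": 0, "ry": 0, "rz": 0, "fingers": -1}, {"x": 0, "y": 0.9, "z": 0, "rx": 0, "ry": 0, "rz": 0, "fingers": -1}, {"x": 0, "y": 0.9, "z": 0, "rx": 0, "ry": 0, "rz": 0, "fingers": -1}, {"x": 0, "y": 0.9, "z": 0, "rx": 0, "ry": 0, "rz": 0, "fingers": -1}])

```text
t: 22.65
ee_pos: [0.4676, -0.1551, 0.1202]
eef_rot: [0.0, 1.0, -0.001, 0.0]
force: [0.7, -0.2, -0.6]
finger_gap: 0.281
```

Request:
carry_out(commands=[{"x": -0.1, "y": 0.9, "z": 0, "rx": 0, "ry": 0, "rz": 0, "fingers": -1}, {"x": -0.1, "y": 0.9, "z": 0, "rx": 0, "ry": 0, "rz": 0, "fingers": -1}, {"x": 0, "y": 0.9, "z": 0, "rx": 0, "ry": 0, "rz": 0, "fingers": -1}, {"x": 0, "y": 0.9, "z": 0, "rx": 0, "ry": 0, "rz": 0, "fingers": -1}, {"x": 0, "y": 0.9, "z": 0, "rx": 0, "ry": 0, "rz": 0, "fingers": -1}, {"x": 0, "y": 0.7, "z": 0, "rx": 0, "ry": 0, "rz": 0, "fingers": -1}, {"x": 0, "y": 0, "z": 0, "rx": 0, "ry": 0, "rz": 0, "fingers": -1}, {"x": 0, "y": 0, "z": 0, "rx": 0, "ry": 0, "rz": 0, "fingers": -1}, {"x": 0, "y": 0, "z": 0, "rx": 0, "ry": 0, "rz": 0, "fingers": -1}])

```text
t: 23.55
ee_pos: [0.4614, -0.3084, 0.1196]
eef_rot: [-0.0, 1.0, -0.001, 0.0]
force: [-0.2, 0.4, 0.3]
finger_gap: 0.278
```

```bash
python3 - <<'E'
from fit import *
s=robot.state(); e=s['ee_pos']; print(e,s['finger_gap'])
c=viewer.camera('scene')
b=proj(c,e-[0,0,.05])[0].astype(int); b=np.r_[b-50,b+50]; b[[1,3]]=b[[1,3]].clip(0)
k=5
a=cv2.resize(c['image'][b[1]:b[3],b[0]:b[2],::-1],None,fx=k,fy=k,interpolation=cv2.INTER_CUBIC)
for n,z0,x,y in(('cup',e[2]+.0116,e[0],e[1]),('foot',.018,.4625,-.3117)):
    m=cv2.resize(sil(c,P[n],x,y,z0,b),None,fx=k,fy=k); cv2.drawContours(a,cv2.findContours((m>.5).astype(np.uint8),0,1)[0],-1,(0,0,255),1)
cv2.imwrite('pics/g8.png',a)
E
```

```text
[ 0.4614154  -0.30844776  0.1196308 ] 0.2776421393481454
```

View pics/g8.png

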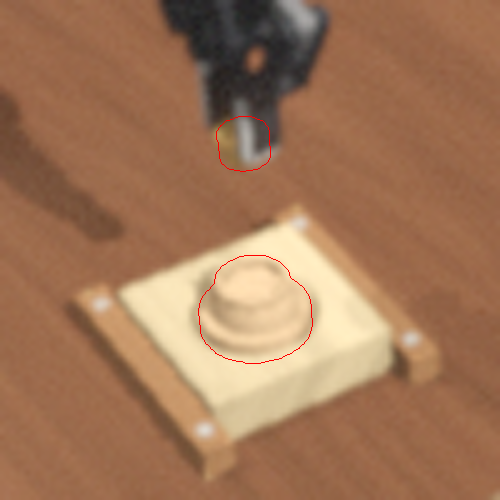

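The foot is seated in the recess, around crop (255,310), and the brass cup is in the jaws at (240,140), upright. Lower the cup.

Request:
carry_out(commands=[{"x": 0.05, "y": 0.11, "z": 0.5, "rx": 0, "ry": 0, "rz": 0, "fingers": -1}, {"x": 0, "y": 0, "z": 0.8, "rx": 0, "ry": 0, "rz": 0, "fingers": -1}, {"x": 0, "y": 0, "z": 0.7, "rx": 0, "ry": 0, "rz": 0, "fingers": -1}, {"x": 0, "y": 0, "z": 0.4, "rx": 0, "ry": 0, "rz": 0, "fingers": -1}, {"x": 0, "y": 0, "z": 0.2, "rx": 0, "ry": 0, "rz": 0, "fingers": -1}, {"x": 0, "y": 0, "z": 0.1, "rx": 0, "ry": 0, "rz": 0, "fingers": -1}, {"x": 0, "y": 0, "z": 0, "rx": 0, "ry": 0, "rz": 0, "fingers": -1}, {"x": 0, "y": 0, "z": 0, "rx": 0, "ry": 0, "rz": 0, "fingers": -1}])

```text
t: 24.4
ee_pos: [0.4633, -0.3137, 0.039]
eef_rot: [0.0, 1.0, -0.001, 0.001]
force: [0.2, -1.2, -0.2]
finger_gap: 0.278
```

Request:
carry_out(commands=[{"x": 0, "y": 0, "z": 0.1, "rx": 0, "ry": 0, "rz": 0, "fingers": -1}, {"x": 0, "y": 0, "z": 0, "rx": 0, "ry": 0, "rz": 0, "fingers": -1}])

```text
t: 24.6
ee_pos: [0.4628, -0.3136, 0.0355]
eef_rot: [0.0, 1.0, -0.002, 0.0]
force: [-0.8, -0.2, -0.2]
finger_gap: 0.276
```

Request:
carry_out(commands=[{"x": 0, "y": -0.05, "z": 0.06, "rx": 0, "ry": 0, "rz": 0, "fingers": -1}, {"x": 0, "y": 0, "z": 0, "rx": 0, "ry": 0, "rz": 0, "fingers": -1}])

```text
t: 24.8
ee_pos: [0.4626, -0.3116, 0.0334]
eef_rot: [-0.0, 1.0, -0.001, -0.0]
force: [0.1, 0.2, -0.9]
finger_gap: 0.279
```

Request:
carry_out(commands=[{"x": 0, "y": 0, "z": 0.05, "rx": 0, "ry": 0, "rz": 0, "fingers": -1}, {"x": 0, "y": 0, "z": 0, "rx": 0, "ry": 0, "rz": 0, "fingers": -1}])

```text
t: 25.0
ee_pos: [0.4628, -0.3118, 0.0325]
eef_rot: [0.0, 1.0, -0.001, 0.0]
force: [-1.4, 0.6, 4.0]
finger_gap: 0.281
```

Contact at the predicted height, so the cup is home. Release it and go to the body.

Request:
carry_out(commands=[{"x": 0, "y": 0, "z": 0, "rx": 0, "ry": 0, "rz": 0, "fingers": 0.1}, {"x": 0, "y": 0, "z": 0, "rx": 0, "ry": 0, "rz": 0, "fingers": 0.3}, {"x": 0, "y": 0, "z": 0, "rx": 0, "ry": 0, "rz": 0, "fingers": 0.3}, {"x": 0, "y": 0, "z": -0.4, "rx": 0, "ry": 0, "rz": 0, "fingers": 0.3}, {"x": 0, "y": 0, "z": -0.9, "rx": 0, "ry": 0, "rz": 0, "fingers": 1}, {"x": 0, "y": 0, "z": -0.9, "rx": 0, "ry": 0, "rz": 0, "fingers": 1}, {"x": 0, "y": 0, "z": -0.9, "rx": 0, "ry": 0, "rz": 0, "fingers": 1}, {"x": 0.1, "y": -0.5, "z": 0, "rx": 0, "ry": 0, "rz": 0, "fingers": 1}, {"x": 0.2, "y": -0.9, "z": 0, "rx": 0, "ry": 0, "rz": 0, "fingers": 1}, {"x": 0.2, "y": -0.9, "z": 0, "rx": 0, "ry": 0, "rz": 0, "fingers": 1}, {"x": 0.2, "y": -0.9, "z": 0, "rx": 0, "ry": 0, "rz": 0, "fingers": 1}, {"x": 0.2, "y": -0.9, "z": 0, "rx": 0, "ry": 0, "rz": 0, "fingers": 1}, {"x": 0.2, "y": -0.9, "z": 0, "rx": 0, "ry": 0, "rz": 0, "fingers": 1}, {"x": 0.2, "y": -0.9, "z": 0, "rx": 0, "ry": 0, "rz": 0, "fingers": 1}, {"x": 0.2, "y": -0.9, "z": 0, "rx": 0, "ry": 0, "rz": 0, "fingers": 1}])

```text
t: 26.5
ee_pos: [0.5081, -0.1063, 0.1251]
eef_rot: [-0.0, 1.0, -0.001, -0.0]
force: [0.5, 0.0, 0.4]
finger_gap: 1.003
```

Request:
carry_out(commands=[{"x": 0.2, "y": -0.9, "z": 0, "rx": 0, "ry": 0, "rz": 0, "fingers": 1}, {"x": 0.2, "y": -0.9, "z": 0, "rx": 0, "ry": 0, "rz": 0, "fingers": 1}, {"x": 0.2, "y": -0.9, "z": 0, "rx": 0, "ry": 0, "rz": 0, "fingers": 1}, {"x": 0.2, "y": -0.9, "z": 0, "rx": 0, "ry": 0, "rz": 0, "fingers": 1}, {"x": 0.2, "y": -0.9, "z": 0, "rx": 0, "ry": 0, "rz": 0, "fingers": 1}, {"x": 0.2, "y": -0.9, "z": 0, "rx": 0, "ry": 0, "rz": 0, "fingers": 1}, {"x": 0.3, "y": -0.9, "z": 0, "rx": 0, "ry": 0, "rz": 0, "fingers": 1}, {"x": 0.3, "y": -0.9, "z": 0, "rx": 0, "ry": 0, "rz": 0, "fingers": 1}, {"x": 0.3, "y": -0.8, "z": 0, "rx": 0, "ry": 0, "rz": 0, "fingers": 1}, {"x": 0, "y": 0, "z": 0, "rx": 0, "ry": 0, "rz": 0, "fingers": 1}, {"x": 0, "y": 0, "z": 0, "rx": 0, "ry": 0, "rz": 0, "fingers": 1}, {"x": 0, "y": 0, "z": 0, "rx": 0, "ry": 0, "rz": 0, "fingers": 1}])

```text
t: 27.7
ee_pos: [0.5715, 0.1307, 0.1247]
eef_rot: [0.001, 1.0, -0.002, -0.0]
force: [-0.9, 0.0, 0.2]
finger_gap: 1.003
```

```bash
python3 - <<'E'
from fit import *
print(robot.state()['ee_pos'])
ts=[]
for n in('scene','top'):
    c=viewer.camera(n); b=proj(c,[.463,-.312,.05])[0].astype(int); b=np.r_[b-30,b+30]
    ts.append(cv2.resize(c['image'][b[1]:b[3],b[0]:b[2],::-1],None,fx=6,fy=6,interpolation=cv2.INTER_CUBIC))
    a=ts[-1]
    m=cv2.resize(sil(c,P['cup'],.4635,-.3117,.044,b),None,fx=6,fy=6); cv2.drawContours(a,cv2.findContours((m>.5).astype(np.uint8),0,1)[0],-1,(0,0,255),1)
cv2.imwrite('pics/g9.png',np.hstack(ts))
E
```

```text
[0.57148666 0.13070815 0.12472656]
```

View pics/g9.png

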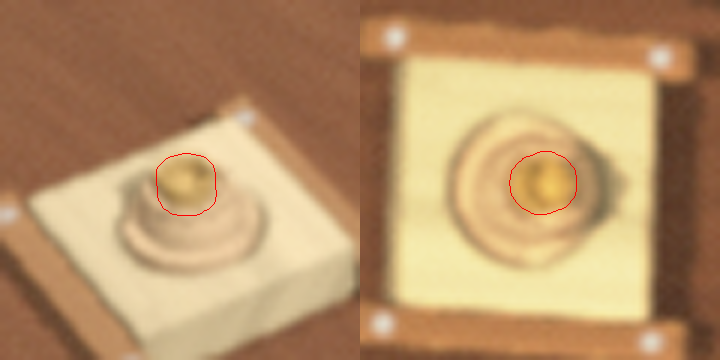

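The cup stands upright in the foot's recess; its outline matches in both views. Now grasp the body.

Request:
carry_out(commands=[{"x": -0.11, "y": -0.3, "z": 0, "rx": 0, "ry": 0, "rz": 0, "fingers": 1}, {"x": 0, "y": 0, "z": 0.5, "rx": 0, "ry": 0, "rz": 0, "fingers": 1}, {"x": 0, "y": 0, "z": 0, "rx": 0, "ry": 0, "rz": 0, "fingers": 1}, {"x": 0, "y": 0, "z": 0, "rx": 0, "ry": 0, "rz": 0, "fingers": 1}])

```text
t: 28.2
ee_pos: [0.568, 0.1405, 0.109]
eef_rot: [0.0, 1.0, -0.001, -0.001]
force: [0.3, -0.3, -0.1]
finger_gap: 1.001
```

Request:
carry_out(commands=[{"x": 0, "y": 0, "z": 0.6, "rx": 0, "ry": 0, "rz": 0, "fingers": 1}, {"x": 0, "y": 0, "z": 0.7, "rx": 0, "ry": 0, "rz": 0, "fingers": 1}, {"x": 0, "y": 0, "z": 0.7, "rx": 0, "ry": 0, "rz": 0, "fingers": 1}, {"x": 0, "y": 0, "z": 0.7, "rx": 0, "ry": 0, "rz": 0, "fingers": 1}, {"x": 0, "y": 0, "z": 0.5, "rx": 0, "ry": 0, "rz": 0, "fingers": 1}, {"x": 0, "y": 0, "z": 0.23, "rx": 0, "ry": 0, "rz": 0, "fingers": 1}, {"x": 0, "y": 0, "z": 0, "rx": 0, "ry": 0, "rz": 0, "fingers": 1}, {"x": 0, "y": 0, "z": 0, "rx": 0, "ry": 0, "rz": 0, "fingers": 0.6}, {"x": 0, "y": 0, "z": 0, "rx": 0, "ry": 0, "rz": 0, "fingers": 0.3}, {"x": 0, "y": 0, "z": 0, "rx": 0, "ry": 0, "rz": 0, "fingers": -1}, {"x": 0, "y": 0, "z": 0, "rx": 0, "ry": 0, "rz": 0, "fingers": -1}, {"x": 0, "y": 0, "z": 0, "rx": 0, "ry": 0, "rz": 0, "fingers": -1}, {"x": 0, "y": 0, "z": 0, "rx": 0, "ry": 0, "rz": 0, "fingers": -1}], grip_force=50)

```text
t: 29.5
ee_pos: [0.57, 0.1411, 0.0088]
eef_rot: [-0.0, 1.0, -0.002, 0.001]
force: [-0.4, -0.9, 6.5]
finger_gap: 0.705
```

Request:
carry_out(commands=[{"x": 0, "y": 0, "z": -0.3, "rx": 0, "ry": 0, "rz": 0, "fingers": -1}, {"x": 0, "y": 0, "z": -0.8, "rx": 0, "ry": 0, "rz": 0, "fingers": -1}, {"x": 0, "y": 0, "z": -0.9, "rx": 0, "ry": 0, "rz": 0, "fingers": -1}, {"x": 0, "y": 0, "z": -0.9, "rx": 0, "ry": 0, "rz": 0, "fingers": -1}, {"x": 0, "y": 0, "z": -0.9, "rx": 0, "ry": 0, "rz": 0, "fingers": -1}, {"x": -0.1, "y": 0.4, "z": 0, "rx": 0, "ry": 0, "rz": 0, "fingers": -1}, {"x": -0.2, "y": 0.9, "z": 0, "rx": 0, "ry": 0, "rz": 0, "fingers": -1}, {"x": -0.2, "y": 0.9, "z": 0, "rx": 0, "ry": 0, "rz": 0, "fingers": -1}, {"x": -0.2, "y": 0.9, "z": 0, "rx": 0, "ry": 0, "rz": 0, "fingers": -1}, {"x": -0.2, "y": 0.9, "z": 0, "rx": 0, "ry": 0, "rz": 0, "fingers": -1}, {"x": -0.2, "y": 0.9, "z": 0, "rx": 0, "ry": 0, "rz": 0, "fingers": -1}, {"x": -0.2, "y": 0.9, "z": 0, "rx": 0, "ry": 0, "rz": 0, "fingers": -1}, {"x": -0.2, "y": 0.9, "z": 0, "rx": 0, "ry": 0, "rz": 0, "fingers": -1}])

```text
t: 30.8
ee_pos: [0.522, -0.0617, 0.1209]
eef_rot: [0.0, 1.0, -0.002, -0.0]
force: [1.2, -0.3, -1.0]
finger_gap: 0.709
```

Request:
carry_out(commands=[{"x": -0.2, "y": 0.9, "z": 0, "rx": 0, "ry": 0, "rz": 0, "fingers": -1}, {"x": -0.2, "y": 0.9, "z": 0, "rx": 0, "ry": 0, "rz": 0, "fingers": -1}, {"x": -0.2, "y": 0.9, "z": 0, "rx": 0, "ry": 0, "rz": 0, "fingers": -1}, {"x": -0.2, "y": 0.9, "z": 0, "rx": 0, "ry": 0, "rz": 0, "fingers": -1}, {"x": -0.2, "y": 0.9, "z": 0, "rx": 0, "ry": 0, "rz": 0, "fingers": -1}, {"x": -0.2, "y": 0.9, "z": 0, "rx": 0, "ry": 0, "rz": 0, "fingers": -1}, {"x": -0.3, "y": 0.9, "z": 0, "rx": 0, "ry": 0, "rz": 0, "fingers": -1}, {"x": -0.3, "y": 0.9, "z": 0, "rx": 0, "ry": 0, "rz": 0, "fingers": -1}, {"x": -0.1, "y": 0.6, "z": 0, "rx": 0, "ry": 0, "rz": 0, "fingers": -1}, {"x": 0, "y": 0, "z": 0, "rx": 0, "ry": 0, "rz": 0, "fingers": -1}, {"x": 0, "y": 0, "z": 0, "rx": 0, "ry": 0, "rz": 0, "fingers": -1}, {"x": 0, "y": 0, "z": 0, "rx": 0, "ry": 0, "rz": 0, "fingers": -1}])

```text
t: 32.0
ee_pos: [0.4656, -0.2923, 0.121]
eef_rot: [-0.0, 1.0, -0.001, -0.0]
force: [-0.3, -0.3, -1.0]
finger_gap: 0.703
```

```bash
python3 - <<'E'
from fit import *
s=robot.state(); e=s['ee_pos']; print(e,s['finger_gap'],s['force'])
c=viewer.camera('scene')
b=proj(c,e-[0,0,.03])[0].astype(int); b=np.r_[b-55,b+55]; b[[1,3]]=b[[1,3]].clip(0)
k=5
a=cv2.resize(c['image'][b[1]:b[3],b[0]:b[2],::-1],None,fx=k,fy=k,interpolation=cv2.INTER_CUBIC)
for n,z0,x,y in(('torso',e[2]-.0088,e[0],e[1]),('foot',.018,.4625,-.3117)):
    m=cv2.resize(sil(c,P[n],x,y,z0,b),None,fx=k,fy=k); cv2.drawContours(a,cv2.findContours((m>.5).astype(np.uint8),0,1)[0],-1,(0,0,255),1)
cv2.imwrite('pics/g10.png',a)
E
```

```text
[ 0.46562939 -0.29228688  0.12100697] 0.7029581106907268 [-0.30275407 -0.26679463 -0.95760917]
```

View pics/g10.png

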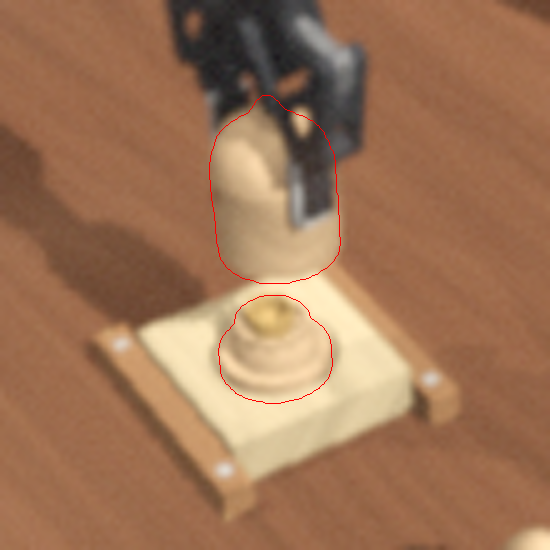

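The body hangs upright and matches its outline at crop (275,190), over the foot with the cup at (275,315). Align and lower.

Request:
carry_out(commands=[{"x": -0.09, "y": 0.4, "z": 0, "rx": 0, "ry": 0, "rz": 0, "fingers": -1}, {"x": 0, "y": 0.25, "z": 0, "rx": 0, "ry": 0, "rz": 0, "fingers": -1}, {"x": 0, "y": 0, "z": 0.6, "rx": 0, "ry": 0, "rz": 0, "fingers": -1}, {"x": 0, "y": 0, "z": 0.7, "rx": 0, "ry": 0, "rz": 0, "fingers": -1}, {"x": 0, "y": 0, "z": 0.2, "rx": 0, "ry": 0, "rz": 0, "fingers": -1}, {"x": 0, "y": 0, "z": 0, "rx": 0, "ry": 0, "rz": 0, "fingers": -1}, {"x": 0, "y": 0, "z": 0, "rx": 0, "ry": 0, "rz": 0, "fingers": -1}, {"x": 0, "y": 0, "z": 0, "rx": 0, "ry": 0, "rz": 0, "fingers": -1}])

```text
t: 32.85
ee_pos: [0.4635, -0.3138, 0.0771]
eef_rot: [0.001, 1.0, -0.001, 0.001]
force: [-0.2, 0.6, -0.3]
finger_gap: 0.704
```

Request:
carry_out(commands=[{"x": -0.02, "y": -0.06, "z": 0.2, "rx": 0, "ry": 0, "rz": 0, "fingers": -1}, {"x": 0, "y": 0, "z": 0.3, "rx": 0, "ry": 0, "rz": 0, "fingers": -1}, {"x": 0, "y": 0, "z": 0.2, "rx": 0, "ry": 0, "rz": 0, "fingers": -1}, {"x": 0, "y": 0, "z": 0.1, "rx": 0, "ry": 0, "rz": 0, "fingers": -1}, {"x": 0, "y": 0, "z": 0, "rx": 0, "ry": 0, "rz": 0, "fingers": -1}, {"x": 0, "y": 0, "z": 0, "rx": 0, "ry": 0, "rz": 0, "fingers": -1}])

```text
t: 33.45
ee_pos: [0.4622, -0.3115, 0.052]
eef_rot: [-0.0, 1.0, -0.001, -0.0]
force: [0.3, 0.1, -0.1]
finger_gap: 0.706
```

Request:
carry_out(commands=[{"x": 0, "y": 0, "z": 0.1, "rx": 0, "ry": 0, "rz": 0, "fingers": -1}, {"x": 0, "y": 0, "z": 0.1, "rx": 0, "ry": 0, "rz": 0, "fingers": -1}, {"x": 0, "y": 0, "z": 0, "rx": 0, "ry": 0, "rz": 0, "fingers": -1}])

```text
t: 33.75
ee_pos: [0.4618, -0.3114, 0.0457]
eef_rot: [-0.0, 1.0, -0.002, -0.0]
force: [-0.5, -1.3, -0.8]
finger_gap: 0.705
```

Request:
carry_out(commands=[{"x": 0, "y": 0, "z": 0.1, "rx": 0, "ry": 0, "rz": 0, "fingers": -1}, {"x": 0, "y": 0, "z": 0.07, "rx": 0, "ry": 0, "rz": 0, "fingers": -1}, {"x": 0, "y": 0, "z": 0, "rx": 0, "ry": 0, "rz": 0, "fingers": -1}])

```text
t: 34.05
ee_pos: [0.4619, -0.3114, 0.0406]
eef_rot: [-0.0, 1.0, -0.002, -0.0]
force: [-0.2, -0.6, -1.0]
finger_gap: 0.709
```

Request:
carry_out(commands=[{"x": 0, "y": 0, "z": 0.06, "rx": 0, "ry": 0, "rz": 0, "fingers": -1}, {"x": 0, "y": 0, "z": 0, "rx": 0, "ry": 0, "rz": 0, "fingers": -1}])

```text
t: 34.25
ee_pos: [0.462, -0.3115, 0.039]
eef_rot: [-0.0, 1.0, -0.001, -0.0]
force: [-0.6, 0.3, -1.6]
finger_gap: 0.707
```

Request:
carry_out(commands=[{"x": 0, "y": 0, "z": 0.05, "rx": 0, "ry": 0, "rz": 0, "fingers": -1}, {"x": 0, "y": 0, "z": 0, "rx": 0, "ry": 0, "rz": 0, "fingers": -1}])

```text
t: 34.45
ee_pos: [0.4621, -0.3116, 0.0388]
eef_rot: [0.0, 1.0, -0.002, -0.0]
force: [-4.0, 1.8, 9.7]
finger_gap: 0.706
```

The body landed at exactly the seated height. Release it and move to the head.

Request:
carry_out(commands=[{"x": 0, "y": 0, "z": 0, "rx": 0, "ry": 0, "rz": 0, "fingers": 1}, {"x": 0, "y": 0, "z": 0, "rx": 0, "ry": 0, "rz": 0, "fingers": 1}, {"x": 0, "y": 0, "z": 0, "rx": 0, "ry": 0, "rz": 0, "fingers": 1}, {"x": 0, "y": 0, "z": -0.4, "rx": 0, "ry": 0, "rz": 0, "fingers": 1}, {"x": 0, "y": 0, "z": -0.9, "rx": 0, "ry": 0, "rz": 0, "fingers": 1}, {"x": 0, "y": 0, "z": -0.9, "rx": 0, "ry": 0, "rz": 0, "fingers": 1}, {"x": 0, "y": 0, "z": -0.9, "rx": 0, "ry": 0, "rz": 0, "fingers": 1}, {"x": 0, "y": 0, "z": -0.3, "rx": 0, "ry": 0, "rz": 0, "fingers": 1}, {"x": 0.3, "y": -0.3, "z": 0, "rx": 0, "ry": 0, "rz": 0, "fingers": 1}, {"x": 0.65, "y": -0.65, "z": 0, "rx": 0, "ry": 0, "rz": 0, "fingers": 1}, {"x": 0.65, "y": -0.65, "z": 0, "rx": 0, "ry": 0, "rz": 0, "fingers": 1}, {"x": 0.65, "y": -0.65, "z": 0, "rx": 0, "ry": 0, "rz": 0, "fingers": 1}, {"x": 0.65, "y": -0.65, "z": 0, "rx": 0, "ry": 0, "rz": 0, "fingers": 1}])

```text
t: 35.75
ee_pos: [0.5496, -0.2226, 0.1381]
eef_rot: [-0.001, 1.0, -0.001, -0.001]
force: [0.1, -1.0, 0.0]
finger_gap: 1.0
```

Request:
carry_out(commands=[{"x": 0.65, "y": -0.65, "z": 0, "rx": 0, "ry": 0, "rz": 0, "fingers": 1}, {"x": 0.65, "y": -0.65, "z": 0, "rx": 0, "ry": 0, "rz": 0, "fingers": 1}, {"x": 0.65, "y": -0.65, "z": 0, "rx": 0, "ry": 0, "rz": 0, "fingers": 1}, {"x": 0.65, "y": -0.65, "z": 0, "rx": 0, "ry": 0, "rz": 0, "fingers": 1}, {"x": 0.65, "y": -0.65, "z": 0, "rx": 0, "ry": 0, "rz": 0, "fingers": 1}, {"x": 0.65, "y": -0.65, "z": 0, "rx": 0, "ry": 0, "rz": 0, "fingers": 1}, {"x": 0.65, "y": -0.65, "z": 0, "rx": 0, "ry": 0, "rz": 0, "fingers": 1}, {"x": 0.4, "y": -0.3, "z": 0, "rx": 0, "ry": 0, "rz": 0, "fingers": 1}, {"x": 0, "y": 0, "z": 0, "rx": 0, "ry": 0, "rz": 0, "fingers": 1}, {"x": 0, "y": 0, "z": 0, "rx": 0, "ry": 0, "rz": 0, "fingers": 1}, {"x": 0, "y": 0, "z": 0, "rx": 0, "ry": 0, "rz": 0, "fingers": 1}])

```text
t: 36.85
ee_pos: [0.6972, -0.0808, 0.1387]
eef_rot: [0.0, 1.0, -0.002, -0.001]
force: [0.1, 0.1, -0.0]
finger_gap: 0.999
```

Request:
carry_out(commands=[{"x": 0.07, "y": -0.05, "z": 0.6, "rx": 0, "ry": 0, "rz": 0, "fingers": 1}, {"x": 0, "y": 0, "z": 0.9, "rx": 0, "ry": 0, "rz": 0, "fingers": 1}, {"x": 0, "y": 0, "z": 0.9, "rx": 0, "ry": 0, "rz": 0, "fingers": 0.5}, {"x": 0, "y": 0, "z": 0.9, "rx": 0, "ry": 0, "rz": 0, "fingers": 0.5}, {"x": 0, "y": 0, "z": 0.8, "rx": 0, "ry": 0, "rz": 0, "fingers": 0.5}, {"x": 0, "y": 0, "z": 0.5, "rx": 0, "ry": 0, "rz": 0, "fingers": 0.5}, {"x": 0, "y": 0, "z": 0.3, "rx": 0, "ry": 0, "rz": 0, "fingers": 0.5}, {"x": 0, "y": 0, "z": 0.12, "rx": 0, "ry": 0, "rz": 0, "fingers": 0.5}, {"x": 0, "y": 0, "z": 0, "rx": 0, "ry": 0, "rz": 0, "fingers": 0.5}, {"x": 0, "y": 0, "z": 0, "rx": 0, "ry": 0, "rz": 0, "fingers": 0.2}, {"x": 0, "y": 0, "z": 0, "rx": 0, "ry": 0, "rz": 0, "fingers": 0}, {"x": 0, "y": 0, "z": 0, "rx": 0, "ry": 0, "rz": 0, "fingers": -1}, {"x": 0, "y": 0, "z": 0, "rx": 0, "ry": 0, "rz": 0, "fingers": -1}, {"x": 0, "y": 0, "z": 0, "rx": 0, "ry": 0, "rz": 0, "fingers": -1}, {"x": 0, "y": 0, "z": 0, "rx": 0, "ry": 0, "rz": 0, "fingers": -1}], grip_force=40)

```text
t: 38.35
ee_pos: [0.7015, -0.0783, -0.0094]
eef_rot: [0.0, 1.0, -0.002, 0.001]
force: [-0.6, -0.0, 5.9]
finger_gap: 0.402
```

Request:
carry_out(commands=[{"x": 0, "y": 0, "z": -0.3, "rx": 0, "ry": 0, "rz": 0, "fingers": -1}, {"x": 0, "y": 0, "z": -0.9, "rx": 0, "ry": 0, "rz": 0, "fingers": -1}, {"x": 0, "y": 0, "z": -0.9, "rx": 0, "ry": 0, "rz": 0, "fingers": -1}, {"x": 0, "y": 0, "z": -0.9, "rx": 0, "ry": 0, "rz": 0, "fingers": -1}, {"x": 0, "y": 0, "z": -0.9, "rx": 0, "ry": 0, "rz": 0, "fingers": -1}, {"x": 0, "y": 0, "z": -0.9, "rx": 0, "ry": 0, "rz": 0, "fingers": -1}, {"x": 0, "y": 0, "z": -0.6, "rx": 0, "ry": 0, "rz": 0, "fingers": -1}, {"x": -0.3, "y": 0.3, "z": 0, "rx": 0, "ry": 0, "rz": 0, "fingers": -1}, {"x": -0.65, "y": 0.65, "z": 0, "rx": 0, "ry": 0, "rz": 0, "fingers": -1}, {"x": -0.65, "y": 0.65, "z": 0, "rx": 0, "ry": 0, "rz": 0, "fingers": -1}, {"x": -0.65, "y": 0.65, "z": 0, "rx": 0, "ry": 0, "rz": 0, "fingers": -1}, {"x": -0.65, "y": 0.65, "z": 0, "rx": 0, "ry": 0, "rz": 0, "fingers": -1}, {"x": -0.65, "y": 0.65, "z": 0, "rx": 0, "ry": 0, "rz": 0, "fingers": -1}, {"x": -0.65, "y": 0.65, "z": 0, "rx": 0, "ry": 0, "rz": 0, "fingers": -1}])

```text
t: 39.75
ee_pos: [0.571, -0.2052, 0.1492]
eef_rot: [-0.0, 1.0, -0.002, -0.002]
force: [0.7, -0.4, -0.1]
finger_gap: 0.404
```

Request:
carry_out(commands=[{"x": -0.65, "y": 0.65, "z": 0, "rx": 0, "ry": 0, "rz": 0, "fingers": -1}, {"x": -0.65, "y": 0.65, "z": 0, "rx": 0, "ry": 0, "rz": 0, "fingers": -1}, {"x": -0.65, "y": 0.65, "z": 0, "rx": 0, "ry": 0, "rz": 0, "fingers": -1}, {"x": -0.65, "y": 0.65, "z": 0, "rx": 0, "ry": 0, "rz": 0, "fingers": -1}, {"x": -0.65, "y": 0.65, "z": 0, "rx": 0, "ry": 0, "rz": 0, "fingers": -1}, {"x": -0.4, "y": 0.4, "z": 0, "rx": 0, "ry": 0, "rz": 0, "fingers": -1}, {"x": 0, "y": 0, "z": 0, "rx": 0, "ry": 0, "rz": 0, "fingers": -1}, {"x": 0, "y": 0, "z": 0, "rx": 0, "ry": 0, "rz": 0, "fingers": -1}, {"x": 0, "y": 0, "z": 0, "rx": 0, "ry": 0, "rz": 0, "fingers": -1}])

```text
t: 40.65
ee_pos: [0.4646, -0.3117, 0.1507]
eef_rot: [-0.001, 1.0, -0.001, -0.0]
force: [0.6, 0.4, -1.0]
finger_gap: 0.402
```

Request:
carry_out(commands=[{"x": -0.07, "y": 0, "z": 0.3, "rx": 0, "ry": 0, "rz": 0, "fingers": -1}, {"x": 0, "y": 0, "z": 0.5, "rx": 0, "ry": 0, "rz": 0, "fingers": -1}, {"x": 0, "y": 0, "z": 0.4, "rx": 0, "ry": 0, "rz": 0, "fingers": -1}, {"x": 0, "y": 0, "z": 0.2, "rx": 0, "ry": 0, "rz": 0, "fingers": -1}, {"x": 0, "y": 0, "z": 0, "rx": 0, "ry": 0, "rz": 0, "fingers": -1}, {"x": 0, "y": 0, "z": 0, "rx": 0, "ry": 0, "rz": 0, "fingers": -1}])

```text
t: 41.25
ee_pos: [0.4622, -0.3129, 0.1089]
eef_rot: [-0.0, 1.0, -0.001, -0.0]
force: [0.6, -0.4, 0.4]
finger_gap: 0.405
```

Request:
carry_out(commands=[{"x": 0, "y": 0, "z": 0.1, "rx": 0, "ry": 0, "rz": 0, "fingers": -1}, {"x": 0, "y": 0, "z": 0.1, "rx": 0, "ry": 0, "rz": 0, "fingers": -1}, {"x": 0, "y": 0, "z": 0, "rx": 0, "ry": 0, "rz": 0, "fingers": -1}])

```text
t: 41.55
ee_pos: [0.4619, -0.3131, 0.1029]
eef_rot: [0.0, 1.0, -0.002, -0.0]
force: [0.3, 0.2, 0.6]
finger_gap: 0.402
```

Request:
carry_out(commands=[{"x": 0, "y": 0, "z": 0.1, "rx": 0, "ry": 0, "rz": 0, "fingers": -1}, {"x": 0, "y": 0, "z": 0.07, "rx": 0, "ry": 0, "rz": 0, "fingers": -1}, {"x": 0, "y": 0, "z": 0, "rx": 0, "ry": 0, "rz": 0, "fingers": -1}])

```text
t: 41.85
ee_pos: [0.4618, -0.313, 0.0977]
eef_rot: [-0.0, 1.0, -0.002, -0.0]
force: [-0.9, 0.3, -0.6]
finger_gap: 0.399
```

Past the spigot tip with no force; nudge y and continue.

Request:
carry_out(commands=[{"x": 0, "y": -0.04, "z": 0.1, "rx": 0, "ry": 0, "rz": 0, "fingers": -1}, {"x": 0, "y": 0, "z": 0.07, "rx": 0, "ry": 0, "rz": 0, "fingers": -1}, {"x": 0, "y": 0, "z": 0, "rx": 0, "ry": 0, "rz": 0, "fingers": -1}])

```text
t: 42.15
ee_pos: [0.4619, -0.3116, 0.0926]
eef_rot: [-0.0, 1.0, -0.001, -0.0]
force: [0.5, -0.3, -0.1]
finger_gap: 0.398
```

Request:
carry_out(commands=[{"x": 0, "y": 0, "z": 0.06, "rx": 0, "ry": 0, "rz": 0, "fingers": -1}, {"x": 0, "y": 0, "z": 0, "rx": 0, "ry": 0, "rz": 0, "fingers": -1}])

```text
t: 42.35
ee_pos: [0.462, -0.3118, 0.0909]
eef_rot: [-0.0, 1.0, -0.002, -0.0]
force: [-0.1, -0.5, -0.2]
finger_gap: 0.399
```

Request:
carry_out(commands=[{"x": 0, "y": 0, "z": 0.05, "rx": 0, "ry": 0, "rz": 0, "fingers": -1}, {"x": 0, "y": 0, "z": 0, "rx": 0, "ry": 0, "rz": 0, "fingers": -1}])

```text
t: 42.55
ee_pos: [0.4624, -0.312, 0.0905]
eef_rot: [0.0, 1.0, -0.002, 0.0]
force: [-2.9, 0.9, 7.9]
finger_gap: 0.4
```

The head is home. Release it and go to the hat.

Request:
carry_out(commands=[{"x": 0, "y": 0, "z": 0, "rx": 0, "ry": 0, "rz": 0, "fingers": 0.3}, {"x": 0, "y": 0, "z": 0, "rx": 0, "ry": 0, "rz": 0, "fingers": 0.6}, {"x": 0, "y": 0, "z": 0, "rx": 0, "ry": 0, "rz": 0, "fingers": 0.6}, {"x": 0, "y": 0, "z": -0.4, "rx": 0, "ry": 0, "rz": 0, "fingers": 0.6}, {"x": 0, "y": 0, "z": -0.9, "rx": 0, "ry": 0, "rz": 0, "fingers": 0.6}, {"x": 0, "y": 0, "z": -0.9, "rx": 0, "ry": 0, "rz": 0, "fingers": 1}, {"x": 0.2, "y": -0.4, "z": 0, "rx": 0, "ry": 0, "rz": 0, "fingers": 1}, {"x": 0.35, "y": -0.85, "z": 0, "rx": 0, "ry": 0, "rz": 0, "fingers": 1}, {"x": 0.35, "y": -0.85, "z": 0, "rx": 0, "ry": 0, "rz": 0, "fingers": 1}, {"x": 0.35, "y": -0.85, "z": 0, "rx": 0, "ry": 0, "rz": 0, "fingers": 1}, {"x": 0.35, "y": -0.85, "z": 0, "rx": 0, "ry": 0, "rz": 0, "fingers": 1}])

```text
t: 43.65
ee_pos: [0.5108, -0.1964, 0.1558]
eef_rot: [-0.0, 1.0, -0.001, 0.0]
force: [-0.4, -0.3, 0.4]
finger_gap: 1.001
```

Request:
carry_out(commands=[{"x": 0.35, "y": -0.85, "z": 0, "rx": 0, "ry": 0, "rz": 0, "fingers": 1}, {"x": 0.35, "y": -0.85, "z": 0, "rx": 0, "ry": 0, "rz": 0, "fingers": 1}, {"x": 0.35, "y": -0.85, "z": 0, "rx": 0, "ry": 0, "rz": 0, "fingers": 1}, {"x": 0.35, "y": -0.85, "z": 0, "rx": 0, "ry": 0, "rz": 0, "fingers": 1}, {"x": 0.35, "y": -0.85, "z": 0, "rx": 0, "ry": 0, "rz": 0, "fingers": 1}, {"x": 0.35, "y": -0.85, "z": 0, "rx": 0, "ry": 0, "rz": 0, "fingers": 1}, {"x": 0.35, "y": -0.85, "z": 0, "rx": 0, "ry": 0, "rz": 0, "fingers": 1}, {"x": 0.1, "y": -0.5, "z": 0, "rx": 0, "ry": 0, "rz": 0, "fingers": 1}, {"x": 0, "y": 0, "z": 0, "rx": 0, "ry": 0, "rz": 0, "fingers": 1}, {"x": 0, "y": 0, "z": 0, "rx": 0, "ry": 0, "rz": 0, "fingers": 1}, {"x": 0, "y": 0, "z": 0, "rx": 0, "ry": 0, "rz": 0, "fingers": 1}])

```text
t: 44.75
ee_pos: [0.587, -0.0069, 0.1554]
eef_rot: [0.001, 1.0, -0.003, -0.0]
force: [-0.2, 0.1, 0.0]
finger_gap: 0.998
```

```bash
python3 - <<'E'
from fit import *
print(robot.state()['ee_pos'])
P['hat']=[(0,20),(26,20),(36,17),(46,12),(56,7),(62,4.5)]
c=viewer.camera('scene'); fit('hat',.5867,-.0045,cams=[c])
ts=[]
for n,cc in(('scene',c),('top',viewer.camera('top'))):
    b=proj(cc,[.463,-.312,.09])[0].astype(int); b=np.r_[b-40,b+40]; b[[1,3]]=b[[1,3]].clip(0)
    a=cv2.resize(cc['image'][b[1]:b[3],b[0]:b[2],::-1],None,fx=5,fy=5,interpolation=cv2.INTER_CUBIC)
    for q,z in(('torso',.03),('head',.1)):
        m=cv2.resize(sil(cc,P[q],.4625,-.3117,z,b),None,fx=5,fy=5); cv2.drawContours(a,cv2.findContours((m>.5).astype(np.uint8),0,1)[0],-1,(0,0,255),1)
    ts.append(cv2.resize(a,(400,400)))
cv2.imwrite('pics/g11.png',np.hstack(ts))
E
```

```text
[ 0.58700849 -0.0069073   0.15537543]
hat [ 0.5864 -0.0071] cost 0.054 per cam [array([ 0.5864, -0.0071])]
```

View pics/g11.png

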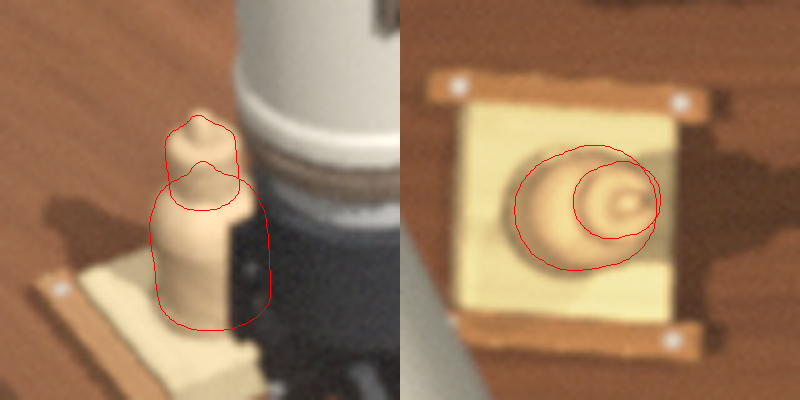

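The head sits concentric on the body in both views, and the hat is confirmed directly under the jaws. Grasp it.

Request:
carry_out(commands=[{"x": 0, "y": -0.02, "z": 0.6, "rx": 0, "ry": 0, "rz": 0, "fingers": 1}, {"x": 0, "y": 0, "z": 0.9, "rx": 0, "ry": 0, "rz": 0, "fingers": 1}, {"x": 0, "y": 0, "z": 0.9, "rx": 0, "ry": 0, "rz": 0, "fingers": 1}, {"x": 0, "y": 0, "z": 0.9, "rx": 0, "ry": 0, "rz": 0, "fingers": 0.6}, {"x": 0, "y": 0, "z": 0.8, "rx": 0, "ry": 0, "rz": 0, "fingers": 0.6}, {"x": 0, "y": 0, "z": 0.7, "rx": 0, "ry": 0, "rz": 0, "fingers": 0.6}, {"x": 0, "y": 0, "z": 0.5, "rx": 0, "ry": 0, "rz": 0, "fingers": 0.6}, {"x": 0, "y": 0, "z": 0.28, "rx": 0, "ry": 0, "rz": 0, "fingers": 0.6}, {"x": 0, "y": 0, "z": 0, "rx": 0, "ry": 0, "rz": 0, "fingers": 0.6}, {"x": 0, "y": 0, "z": 0, "rx": 0, "ry": 0, "rz": 0, "fingers": 0.3}, {"x": 0, "y": 0, "z": 0, "rx": 0, "ry": 0, "rz": 0, "fingers": 0}, {"x": 0, "y": 0, "z": 0, "rx": 0, "ry": 0, "rz": 0, "fingers": -1}, {"x": 0, "y": 0, "z": 0, "rx": 0, "ry": 0, "rz": 0, "fingers": -1}, {"x": 0, "y": 0, "z": 0, "rx": 0, "ry": 0, "rz": 0, "fingers": -1}, {"x": 0, "y": 0, "z": 0, "rx": 0, "ry": 0, "rz": 0, "fingers": -1}])

```text
t: 46.35
ee_pos: [0.5887, -0.0041, -0.0103]
eef_rot: [0.0, 1.0, -0.002, 0.001]
force: [-1.8, 0.4, 6.3]
finger_gap: 0.45
```

Request:
carry_out(commands=[{"x": 0, "y": 0, "z": -0.3, "rx": 0, "ry": 0, "rz": 0, "fingers": -1}, {"x": 0, "y": 0, "z": -0.9, "rx": 0, "ry": 0, "rz": 0, "fingers": -1}, {"x": 0, "y": 0, "z": -0.9, "rx": 0, "ry": 0, "rz": 0, "fingers": -1}, {"x": 0, "y": 0, "z": -0.9, "rx": 0, "ry": 0, "rz": 0, "fingers": -1}, {"x": 0, "y": 0, "z": -0.9, "rx": 0, "ry": 0, "rz": 0, "fingers": -1}, {"x": 0, "y": 0, "z": -0.9, "rx": 0, "ry": 0, "rz": 0, "fingers": -1}, {"x": 0, "y": 0, "z": -0.9, "rx": 0, "ry": 0, "rz": 0, "fingers": -1}, {"x": 0, "y": 0, "z": -0.4, "rx": 0, "ry": 0, "rz": 0, "fingers": -1}, {"x": -0.2, "y": 0.4, "z": 0, "rx": 0, "ry": 0, "rz": 0, "fingers": -1}, {"x": -0.35, "y": 0.85, "z": 0, "rx": 0, "ry": 0, "rz": 0, "fingers": -1}, {"x": -0.35, "y": 0.85, "z": 0, "rx": 0, "ry": 0, "rz": 0, "fingers": -1}, {"x": -0.35, "y": 0.85, "z": 0, "rx": 0, "ry": 0, "rz": 0, "fingers": -1}, {"x": -0.35, "y": 0.85, "z": 0, "rx": 0, "ry": 0, "rz": 0, "fingers": -1}, {"x": -0.35, "y": 0.85, "z": 0, "rx": 0, "ry": 0, "rz": 0, "fingers": -1}])

```text
t: 47.75
ee_pos: [0.5261, -0.1453, 0.1694]
eef_rot: [-0.0, 1.0, -0.002, -0.002]
force: [0.6, -0.1, -0.8]
finger_gap: 0.452
```

Request:
carry_out(commands=[{"x": -0.35, "y": 0.85, "z": 0, "rx": 0, "ry": 0, "rz": 0, "fingers": -1}, {"x": -0.35, "y": 0.85, "z": 0, "rx": 0, "ry": 0, "rz": 0, "fingers": -1}, {"x": -0.35, "y": 0.85, "z": 0, "rx": 0, "ry": 0, "rz": 0, "fingers": -1}, {"x": -0.35, "y": 0.85, "z": 0, "rx": 0, "ry": 0, "rz": 0, "fingers": -1}, {"x": -0.35, "y": 0.85, "z": 0, "rx": 0, "ry": 0, "rz": 0, "fingers": -1}, {"x": -0.35, "y": 0.85, "z": 0, "rx": 0, "ry": 0, "rz": 0, "fingers": -1}, {"x": -0.1, "y": 0.4, "z": 0, "rx": 0, "ry": 0, "rz": 0, "fingers": -1}, {"x": 0, "y": 0, "z": 0, "rx": 0, "ry": 0, "rz": 0, "fingers": -1}, {"x": 0, "y": 0, "z": 0, "rx": 0, "ry": 0, "rz": 0, "fingers": -1}, {"x": 0, "y": 0, "z": 0, "rx": 0, "ry": 0, "rz": 0, "fingers": -1}])

```text
t: 48.75
ee_pos: [0.4628, -0.3062, 0.171]
eef_rot: [-0.001, 1.0, -0.0, 0.0]
force: [0.3, 1.0, -0.4]
finger_gap: 0.45
```

Request:
carry_out(commands=[{"x": -0.01, "y": 0.17, "z": 0.2, "rx": 0, "ry": 0, "rz": 0, "fingers": -1}, {"x": 0, "y": 0, "z": 0.5, "rx": 0, "ry": 0, "rz": 0, "fingers": -1}, {"x": 0, "y": 0, "z": 0.3, "rx": 0, "ry": 0, "rz": 0, "fingers": -1}, {"x": 0, "y": 0, "z": 0.15, "rx": 0, "ry": 0, "rz": 0, "fingers": -1}, {"x": 0, "y": 0, "z": 0, "rx": 0, "ry": 0, "rz": 0, "fingers": -1}, {"x": 0, "y": 0, "z": 0, "rx": 0, "ry": 0, "rz": 0, "fingers": -1}, {"x": 0, "y": 0, "z": 0, "rx": 0, "ry": 0, "rz": 0, "fingers": -1}])

```text
t: 49.45
ee_pos: [0.4622, -0.3135, 0.1371]
eef_rot: [0.0, 1.0, -0.001, 0.0]
force: [0.3, -0.2, -0.5]
finger_gap: 0.45
```

Request:
carry_out(commands=[{"x": 0, "y": 0, "z": 0.1, "rx": 0, "ry": 0, "rz": 0, "fingers": -1}, {"x": 0, "y": 0, "z": 0.1, "rx": 0, "ry": 0, "rz": 0, "fingers": -1}, {"x": 0, "y": 0, "z": 0, "rx": 0, "ry": 0, "rz": 0, "fingers": -1}])

```text
t: 49.75
ee_pos: [0.4614, -0.3132, 0.1303]
eef_rot: [-0.0, 1.0, -0.002, -0.0]
force: [0.2, 0.6, -0.4]
finger_gap: 0.456
```

Request:
carry_out(commands=[{"x": 0, "y": 0, "z": 0.1, "rx": 0, "ry": 0, "rz": 0, "fingers": -1}, {"x": 0, "y": 0, "z": 0.1, "rx": 0, "ry": 0, "rz": 0, "fingers": -1}, {"x": 0, "y": 0, "z": 0, "rx": 0, "ry": 0, "rz": 0, "fingers": -1}])

```text
t: 50.05
ee_pos: [0.4614, -0.3132, 0.1241]
eef_rot: [-0.0, 1.0, -0.002, -0.0]
force: [-0.8, 0.4, -0.4]
finger_gap: 0.45
```

Request:
carry_out(commands=[{"x": 0.02, "y": -0.05, "z": 0.1, "rx": 0, "ry": 0, "rz": 0, "fingers": -1}, {"x": 0, "y": 0, "z": 0.06, "rx": 0, "ry": 0, "rz": 0, "fingers": -1}, {"x": 0, "y": 0, "z": 0, "rx": 0, "ry": 0, "rz": 0, "fingers": -1}])

```text
t: 50.35
ee_pos: [0.4623, -0.3116, 0.1196]
eef_rot: [-0.0, 1.0, -0.001, -0.0]
force: [0.1, -1.2, -0.7]
finger_gap: 0.45
```

Request:
carry_out(commands=[{"x": 0, "y": 0, "z": 0.05, "rx": 0, "ry": 0, "rz": 0, "fingers": -1}, {"x": 0, "y": 0, "z": 0, "rx": 0, "ry": 0, "rz": 0, "fingers": -1}])

```text
t: 50.55
ee_pos: [0.4623, -0.3119, 0.1183]
eef_rot: [-0.0, 1.0, -0.002, -0.0]
force: [-0.3, -0.1, -0.5]
finger_gap: 0.445
```

Request:
carry_out(commands=[{"x": 0, "y": 0, "z": 0.04, "rx": 0, "ry": 0, "rz": 0, "fingers": -1}, {"x": 0, "y": 0, "z": 0, "rx": 0, "ry": 0, "rz": 0, "fingers": -1}])

```text
t: 50.75
ee_pos: [0.4627, -0.312, 0.1177]
eef_rot: [0.0, 1.0, -0.002, 0.0]
force: [-0.3, 0.3, 3.8]
finger_gap: 0.444
```

The hat touched down exactly at the seated height. Release and back off.

Request:
carry_out(commands=[{"x": 0, "y": 0, "z": 0, "rx": 0, "ry": 0, "rz": 0, "fingers": 0.3}, {"x": 0, "y": 0, "z": 0, "rx": 0, "ry": 0, "rz": 0, "fingers": 0.6}, {"x": 0, "y": 0, "z": 0, "rx": 0, "ry": 0, "rz": 0, "fingers": 0.6}, {"x": 0, "y": 0, "z": -0.4, "rx": 0, "ry": 0, "rz": 0, "fingers": 0.6}, {"x": 0, "y": 0, "z": -0.7, "rx": 0, "ry": 0, "rz": 0, "fingers": 0.6}, {"x": 0, "y": 0, "z": -0.9, "rx": 0, "ry": 0, "rz": 0, "fingers": 0.6}, {"x": 0, "y": 0, "z": -0.9, "rx": 0, "ry": 0, "rz": 0, "fingers": 0.6}, {"x": 0, "y": 0, "z": -0.9, "rx": 0, "ry": 0, "rz": 0, "fingers": 0.6}, {"x": 0, "y": -0.8, "z": 0, "rx": 0, "ry": 0, "rz": 0, "fingers": 0.6}, {"x": 0, "y": -0.9, "z": 0, "rx": 0, "ry": 0, "rz": 0, "fingers": 0.6}, {"x": 0, "y": -0.9, "z": 0, "rx": 0, "ry": 0, "rz": 0, "fingers": 0.6}, {"x": 0, "y": -0.9, "z": 0, "rx": 0, "ry": 0, "rz": 0, "fingers": 0.6}, {"x": 0, "y": -0.9, "z": 0, "rx": 0, "ry": 0, "rz": 0, "fingers": 0.6}, {"x": 0, "y": -0.9, "z": 0, "rx": 0, "ry": 0, "rz": 0, "fingers": 0.6}, {"x": 0, "y": -0.8, "z": 0, "rx": 0, "ry": 0, "rz": 0, "fingers": 0.6}, {"x": 0, "y": 0, "z": 0, "rx": 0, "ry": 0, "rz": 0, "fingers": 0.6}, {"x": 0, "y": 0, "z": 0, "rx": 0, "ry": 0, "rz": 0, "fingers": 0.6}, {"x": 0, "y": 0, "z": 0, "rx": 0, "ry": 0, "rz": 0, "fingers": 0.6}])

```text
t: 52.55
ee_pos: [0.463, -0.13, 0.2316]
eef_rot: [0.0, 1.0, -0.002, 0.0]
force: [0.3, 0.3, 0.5]
finger_gap: 0.799
```

```bash
python3 - <<'E'
from fit import *
s=robot.state(); print(s['ee_pos'],s['force'])
ts=[]
for n in('scene','top'):
    cc=viewer.camera(n); u=proj(cc,[.463,-.312,.1])[0].astype(int)
    b=np.array([u[0]-50,max(u[1]-50,0),u[0]+50,max(u[1]-50,0)+100])
    a=cv2.resize(cc['image'][b[1]:b[3],b[0]:b[2],::-1],None,fx=4,fy=4,interpolation=cv2.INTER_CUBIC)
    for q,z in(('torso',.03),('head',.1),('hat',.128)):
        m=cv2.resize(sil(cc,P[q],.4625,-.3117,z,b),None,fx=4,fy=4); cv2.drawContours(a,cv2.findContours((m>.5).astype(np.uint8),0,1)[0],-1,(0,0,255),1)
    ts.append(a)
cv2.imwrite('pics/end.png',np.hstack(ts))
E
```

```text
[ 0.46298407 -0.13004466  0.23156842] [0.27833421 0.30161063 0.51751344]
```

View pics/end.png

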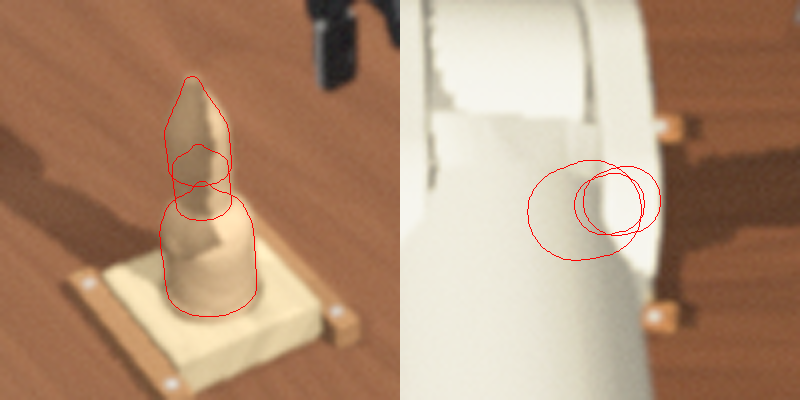

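The scene view shows the finished figure upright. Body, head and hat all lie on their predicted seated outlines, and the gripper is clear of it. Handing in.

```bash
python3 -c "
from station import hand_in
print(hand_in())"
```

```text
the job is handed in; nothing more can be done
None
```

The smoker is built up in the empty block: foot, brass cup, body, head and hat. I handed it in at about 52.6 s of the 144 s limit; `hand_in` reports no verdict.

**Last checks:**
- Each part touched down within about 1 mm of its computed seated height.
- In the final scene view, body, head and hat lie on their predicted outlines, upright. Foot and cup were checked in the same way before the body covered them.
- The gripper was clear, with about 0.5 N on the wrist.
- The arm hid the figure in the last top view, so that check rests on one camera. I did not re-measure the blanks or the drying figure at the end; every carry was planned to pass above them and I saw no unexpected force.

**What disagreed:**
- The reported tool point did not match the stated finger geometry. A slow touch on the bench put the shut fingertips about 20 mm behind the reported point instead of 11 mm ahead, a 31 mm offset in height.
- Because of that, my first grasp closed above the foot without moving it. All later grasps used the corrected height and held.
- The fit meant to check the foot in the block failed for lack of contrast, so I checked it by overlay instead.
- I viewed 16 pictures, two past the budget of 14.

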